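Block out a part-filled sampling case and latch it

TASK

Get this part-filled sampling case ready for the road: stand a foam piece of the fitting size upright, right down on the floor, in every place that is still empty (short bricks among the tubs, long bricks among the tip boxes, the thin piece in the narrow slot at the end of the tub lane), so that nothing can shift; the packed tubs and tip boxes stay in their places and foam that is left over stays on the bench. Then shut the lid, lay the latch's wire claw over the keeper on the lid and swing the lever down over centre, flat against the case. Leave the other things on the bench alone.

Things in the scene. Friction and masses are not known exactly. Their poses are not given: they have to be found in the camera images.
- case: Fixed aluminium case, 280 (x) x 190 (y) mm, walls 6 to 7, rim 95 and floor 10 above the bench. Origin: centre of its underside; +y: latch side, -y: hinge side. A divider (6 thick at y = 8, top 60 above the bench) parts the tub lane (y 11 to 89) from the tip-box lane (y -89 to 5), both 266 long in x. Shut, the lid leaves 114 above the floor.
- tub1: White square sample tub with a round screw cap (60 across), 72 x 72 x 104 high, 250 g. If present it is packed in the tub lane at case x, y = 95, 50 mm; if absent that place is empty. Origin: centre of its underside.
- tub2: White square sample tub with a round screw cap (60 across), 72 x 72 x 104 high, 250 g. If present it is packed in the tub lane at case x, y = 20, 50 mm; if absent that place is empty. Origin: centre of its underside.
- tub3: White square sample tub with a round screw cap (60 across), 72 x 72 x 104 high, 250 g. If present it is packed in the tub lane at case x, y = -55, 50 mm; if absent that place is empty. Origin: centre of its underside.
- tipbox1: Grey tip box with a pale lid, 126 (x) x 90 (y) x 102 high, 300 g. If present it is packed in the tip-box lane at case x, y = 66, -42 mm; if absent that place is empty. Origin: centre of its underside.
- tipbox2: Grey tip box with a pale lid, 126 (x) x 90 (y) x 102 high, 300 g. If present it is packed in the tip-box lane at case x, y = -66, -42 mm; if absent that place is empty. Origin: centre of its underside.
- short1: Dark grey foam short brick: body 72 x 72 x 76 high (lowest 12 stepped in by 4), on top a grip rib 28 thick (y), 34 high, 72 long (x); 110 high in all, 50 g. Origin: centre of the underside, z up. For an empty tub place (case x = 95, 20 or -55, y = 50 mm). With its rib along the case's x there are 25 mm for a finger on each side of the rib.
- short2: Dark grey foam short brick: body 72 x 72 x 76 high (lowest 12 stepped in by 4), on top a grip rib 28 thick (y), 34 high, 72 long (x); 110 high in all, 50 g. Origin: centre of the underside, z up. For an empty tub place (case x = 95, 20 or -55, y = 50 mm). With its rib along the case's x there are 25 mm for a finger on each side of the rib.
- short3: Dark grey foam short brick: body 72 x 72 x 76 high (lowest 12 stepped in by 4), on top a grip rib 28 thick (y), 34 high, 72 long (x); 110 high in all, 50 g. Origin: centre of the underside, z up. For an empty tub place (case x = 95, 20 or -55, y = 50 mm). With its rib along the case's x there are 25 mm for a finger on each side of the rib.
- long1: Dark grey foam long brick: body 126 (x) x 90 (y) x 76 high (lowest 12 stepped in by 4), on top a grip rib 28 thick (y), 34 high, 126 long (x); 110 high in all, 90 g. Origin: centre of the underside, z up. For an empty tip-box place (case x = 66 or -66, y = -42 mm), rib along the case's x.
- long2: Dark grey foam long brick: body 126 (x) x 90 (y) x 76 high (lowest 12 stepped in by 4), on top a grip rib 28 thick (y), 34 high, 126 long (x); 110 high in all, 90 g. Origin: centre of the underside, z up. For an empty tip-box place (case x = 66 or -66, y = -42 mm), rib along the case's x.
- thin1: Dark grey foam thin piece: body 36 (x) x 72 (y) x 76 high (lowest 12 stepped in by 4), on top a grip rib 28 thick (y), 34 high, 36 long (x); 110 high in all, 30 g. Origin: centre of the underside, z up. For the slot about 42 long that is always left at the -x end of the tub lane: case x, y = -112, 50 mm, its 72 mm across the lane.
- lid (a joint): Lid angle, rad: 0 shut, 1.95 wide open (past upright, leaning out to the case's -y). Aluminium shell 280 x 190, 36 deep, 0.35 kg, hinged on the case's -y rim; upright, its outer face looks to -y. Stiff, damped hinge: it stays where it is left from about 1.2 to 1.7 rad, leans back to its stop above that, and below 0.8 sinks shut by itself at up to 1 rad/s.
- lid_hinge (a point): Middle of the lid's hinge line, 95 mm above the bench on the case's -y outer face; the axis is the case's x. The lid's free edge is 190 from it.
- lid_edge (a point): Point on the lid's outer top face, 18 mm inside its free edge, middle of its length: press here to push the lid home. Lid shut: 131 above the bench.
- keeper (a point): Seat of the claw's bar on the lid's +y face: centre of a groove 10 mm wide (y), 36 long (x). An upturned lip stands 4 to 8 mm in +y of it and rises 4 above it; a back plate stands 6 mm in -y of it and rises 24 above it. Lid axes (the case's when shut). Lid shut: 104 above the bench, 14 outside the case's +y face.
- lever (a joint): Latch lever, rad: 0 shut (hanging flat against the case), 1.57 straight out (case +y), 2.3 fully open (out and up). Stays where it is left. Steel plate 34 wide (x), 5 thick, 65 mm long from its pivot, outer face 6 off the pivot axis, last 18 bent outward. With the claw hooked it pulls from 1 rad on (1 to 2 N at the tip), passes centre near 0.3 and then holds itself shut.
- latch_pivot (a point): Lever's pivot: axis along the case's x, 70 mm above the bench, 26 outside the case's +y face.
- lever_tip (a point): Outer end of the lever, middle of its width, on the face that looks away from the case when shut and up when the lever sticks out.
- claw (a joint): Angle of the claw to the lever, rad; 0 as when shut, -2.7 (start) flopped outward on its stop. The claw is a loop of 6 mm wire, 44 wide (x), 49 long, hinged loosely on the lever 14 mm from the lever's pivot. With the lever up, push its bar towards the case past upright: it falls on the keeper's back plate. As the lever comes down the bar drops behind the lip and is drawn tight.
- claw_bar (a point): Middle of the cross bar at the free end of the claw (6 mm round, along the case's x).
- tube_rack: White rack with capped tubes, 100 x 220 x 118 mm high, bystander. Origin: centre of its underside.
- dishes: Stack of four culture dishes, 92 mm across, 60 high, bystander. Origin: centre of its underside.
- wash_bottle: White bottle with a red cap, 68 mm across, 190 high, bystander. Origin: centre of its underside.

How it is judged (in metres and radians):
On the way, in this order (a step that is already met when the one before it is completed fails the run):
1. every empty place is filled: foam bricks and the thin piece stand on the floor of the case, tubs and tip boxes still in place (((x of tub1 in the frame of case between 0.08 and 0.11 m and y of tub1 in the frame of case between 0.042 and 0.058 m and z of tub1 in the frame of case below 0.016 m and angle between tub1's own z axis and vertical below 0.1 rad) or (x of short1 in the frame of case between 0.08 and 0.11 m and y of short1 in the frame of case between 0.042 and 0.058 m and z of short1 in the frame of case below 0.016 m and angle between short1's own z axis and vertical below 0.1 rad) or (x of short2 in the frame of case between 0.08 and 0.11 m and y of short2 in the frame of case between 0.042 and 0.058 m and z of short2 in the frame of case below 0.016 m and angle between short2's own z axis and vertical below 0.1 rad) or (x of short3 in the frame of case between 0.08 and 0.11 m and y of short3 in the frame of case between 0.042 and 0.058 m and z of short3 in the frame of case below 0.016 m and angle between short3's own z axis and vertical below 0.1 rad)) and ((x of tub2 in the frame of case between 0.005 and 0.035 m and y of tub2 in the frame of case between 0.042 and 0.058 m and z of tub2 in the frame of case below 0.016 m and angle between tub2's own z axis and vertical below 0.1 rad) or (x of short1 in the frame of case between 0.005 and 0.035 m and y of short1 in the frame of case between 0.042 and 0.058 m and z of short1 in the frame of case below 0.016 m and angle between short1's own z axis and vertical below 0.1 rad) or (x of short2 in the frame of case between 0.005 and 0.035 m and y of short2 in the frame of case between 0.042 and 0.058 m and z of short2 in the frame of case below 0.016 m and angle between short2's own z axis and vertical below 0.1 rad) or (x of short3 in the frame of case between 0.005 and 0.035 m and y of short3 in the frame of case between 0.042 and 0.058 m and z of short3 in the frame of case below 0.016 m and angle between short3's own z axis and vertical below 0.1 rad)) and ((x of tub3 in the frame of case between -0.07 and -0.04 m and y of tub3 in the frame of case between 0.042 and 0.058 m and z of tub3 in the frame of case below 0.016 m and angle between tub3's own z axis and vertical below 0.1 rad) or (x of short1 in the frame of case between -0.07 and -0.04 m and y of short1 in the frame of case between 0.042 and 0.058 m and z of short1 in the frame of case below 0.016 m and angle between short1's own z axis and vertical below 0.1 rad) or (x of short2 in the frame of case between -0.07 and -0.04 m and y of short2 in the frame of case between 0.042 and 0.058 m and z of short2 in the frame of case below 0.016 m and angle between short2's own z axis and vertical below 0.1 rad) or (x of short3 in the frame of case between -0.07 and -0.04 m and y of short3 in the frame of case between 0.042 and 0.058 m and z of short3 in the frame of case below 0.016 m and angle between short3's own z axis and vertical below 0.1 rad)) and ((x of tipbox1 in the frame of case between 0.051 and 0.081 m and y of tipbox1 in the frame of case between -0.05 and -0.034 m and z of tipbox1 in the frame of case below 0.016 m and angle between tipbox1's own z axis and vertical below 0.1 rad) or (x of long1 in the frame of case between 0.051 and 0.081 m and y of long1 in the frame of case between -0.05 and -0.034 m and z of long1 in the frame of case below 0.016 m and angle between long1's own z axis and vertical below 0.1 rad) or (x of long2 in the frame of case between 0.051 and 0.081 m and y of long2 in the frame of case between -0.05 and -0.034 m and z of long2 in the frame of case below 0.016 m and angle between long2's own z axis and vertical below 0.1 rad)) and ((x of tipbox2 in the frame of case between -0.081 and -0.051 m and y of tipbox2 in the frame of case between -0.05 and -0.034 m and z of tipbox2 in the frame of case below 0.016 m and angle between tipbox2's own z axis and vertical below 0.1 rad) or (x of long1 in the frame of case between -0.081 and -0.051 m and y of long1 in the frame of case between -0.05 and -0.034 m and z of long1 in the frame of case below 0.016 m and angle between long1's own z axis and vertical below 0.1 rad) or (x of long2 in the frame of case between -0.081 and -0.051 m and y of long2 in the frame of case between -0.05 and -0.034 m and z of long2 in the frame of case below 0.016 m and angle between long2's own z axis and vertical below 0.1 rad)) and x of thin1 in the frame of case between -0.127 and -0.097 m and y of thin1 in the frame of case between 0.042 and 0.058 m and z of thin1 in the frame of case below 0.016 m and angle between thin1's own z axis and vertical below 0.1 rad), for 0.2 s.
2. the lid is shut (value of joint lid below 0.03 rad), for 0.2 s.
3. the claw's bar lies over the keeper, behind its lip, with the lid shut (value of joint lid below 0.03 rad and y of claw_bar in the frame of keeper between -0.008 and 0.004 m and z of claw_bar in the frame of keeper between -0.003 and 0.03 m), for 0.2 s.
4. the lever is down flat with the claw's bar drawn into the keeper's groove (value of joint lid below 0.03 rad and y of claw_bar in the frame of keeper between -0.008 and 0.004 m and z of claw_bar in the frame of keeper between -0.004 and 0.004 m and value of joint lever below 0.12 rad), for 0.2 s.
At the end, for the whole second after the job is handed in: Every place holds its tub, tip box or fitting foam: within 15 mm (along) and 8 mm (across) of the place's middle, underside within 6 mm of the floor, upright within 0.1 rad; lid below 0.03 rad; claw bar in the keeper's groove (within 4 mm in height, behind the lip); lever below 0.12 rad (all of step 1 and all of step 4); the robot touches nothing.
It fails at once if a bystander (tube rack, dishes, wash bottle) is shoved more than 5 cm (distance of any of tube_rack, dishes, wash_bottle from where it was at the start of the episode above 0.05 m).
It fails at once if a packed tub or tip box is tipped over (angle between any of tub1, tub2, tub3, tipbox1, tipbox2's own z axis and vertical above 0.5 rad).
Of tub1, tub2, tub3, tipbox1, tipbox2 only 2 to 3 are there at a start; the rules pass over those that are not, and their reading is None.
At some moment in a run one of short1, short2, short3, long1, long2 may be knocked a few centimetres aside while the robot is not near it.
It also fails if it takes over 210 s, if anything falls off the work surface, if the arm or the gripper's body presses on something with over 40 N, if the wrist force passes 120 N, or if a joint passes its speed limit or range.

ROBOT

A 7-joint arm with a two-finger parallel gripper is mounted at the origin on the work surface. World frame = base frame: x ahead of the robot, y to its left, z up, the work surface at z = 0. Lengths are in mm, angles in rad, forces in N, time in s.
With the tool pointing down it reaches from about 400 to 875 mm from the base axis. Payload 4.4 kg.
Tool frame: the origin (TCP) lies at the very end of the fingers, on their centre line; the grasp point (between the pads) lies 19 mm behind it; z points along the fingers, y is the line along which they close (so a half turn about z gives the same grasp; the last joint's range is limited). The gripper opens to 85 mm and grips with 20 to 120 N. Pads are 22 mm wide; open, the fingers measure 114 mm over their backs; the gripper's body (76 mm by 85 mm) begins 54 mm behind the grasp point. The pads swing forward as they close: fully open they stand 13 mm farther back than shut.
Start: joints at [1.228, 0.628, 0.038, 1.517, -0.027, 0.996, -0.02], TCP at [177.659, -625.264, 231.313] pointing down, gripper open.
Joint ranges: [-3.06, 3.06], [-0.37, 2.12], [-1.25, 1.32], [0.18, 2.47], [-1.1, 4.24], [0.23, 1.98], [-2.94, 2.94]. Speed limits (rad/s): [2.57, 2.57, 3.14, 3.14, 3.14, 3.14, 3.14].

INTERFACE

Orientations are given as [roll, pitch, yaw] about the fixed x, y, z axes, in that order (R = Rz(yaw) Ry(pitch) Rx(roll)).
In Python, from cell import monitor, viewer, workorder gives the robot as it stands.
- The arm moves only by the tool arm_command, never from a script. Its argument "series" is one flat list of numbers, 5 for each row, row after row: the opening in per cent of the stroke, from 0 (shut) to 100 (fully open), then the shift along the tool's x, y, z in cm, then the turn about the tool's z in degrees. In form: [claw, x, y, z, roll, claw, x, y, z, roll, ...]. A call has exactly 5 rows; each row is the pose to reach, as a shift and turn from the pose commanded when the call began, along the tool's axes at that moment; what a row does not reach only later rows make up. A row lasts 1/12 s, in which the tool goes at most 41.7 mm and 7.16 degrees, less where a joint would pass 70% of its speed; a pose out of reach is approached as far as the arm can. A call with a gripper value outside its range is refused whole. The fingers move at their own pace and stop on an object; the grip force is fixed at half the most. Time passes only in rows, so rows that repeat a pose let the fingers close, or fill a call up. It gives the time, the measured TCP pose, the force, the opening and the grip force at its end, in the units of the state.
- monitor.read_state(): the state, without advancing time (a new reading comes with each control period).
- viewer.get_image(name): name is "scene" or "top" or "wrist"; returns (picture, depth): 480x640x3 uint8, red, green, blue; 480x640 float32, mm along the optical axis (not along the pixel's ray), 0 where there is no reading.
- viewer.camera_model(name): a dict with "mtx" (3x3 intrinsics, pixels), "dist_coeffs" ([k1, k2, p1, p2, k3] as OpenCV has them; the pictures are not rectified), "R" (3x3) and "t" (3): a world point X has camera coordinates R X + t. Camera axes: x right, y down, z forward; pixel columns grow to the right and rows downward; lengths in mm; the calibration is good to about 2 mm. A picture is of the moment at which its call begins: read the wrist's pose just before it. camera_model takes no time and is no camera call; for the wrist camera it gives the pose at the moment of the call.
- workorder.finish_job(): hands the job in; it is judged then, once.
The state is a dict: "clock": time; "qpos": joint angles; "qd": joint speeds; "tau": joint torques, N m; "eef_pos": TCP position; "tool_rot": TCP orientation; "force": force on the tool from outside, world axes, zero at the start; "torque": the same for the moment, N m; "width": finger opening in mm; "gripper_force": force on a finger pad.
Only numpy, scipy, OpenCV 4.12 (cv2) and the standard library are available. Lean on these libraries where they do the work, as an engineer would, in place of code of your own. Each camera call takes 0.05 s, during which the arm holds its last target. There are 200 camera calls.

## Working session

There is one attempt and no reset: what is moved stays moved. The work goes in short steps, Python scripts to look and compute and a tool call to move; the robot and the scene stay as the last step left them, time stands still between calls to the robot, and variables do not carry over. Pictures are saved under pics/ and viewed, at most 14 in all, crops included, and the job is handed in when it is done.

Besides the shell and the picture viewer there is one more tool, called after ">>>" as name(argument=value, ...), one argument or row to a line, values as JSON. arm_command: Moves the arm, as the interface text tells. Its arguments: {"type":"object","properties":{"series":{"type":"array","items":{"type":"number"}}},"required":["series"]}

```bash
ls; mkdir -p pics
cat > h.py <<'E'
import numpy as np,cv2
from cell import monitor,viewer,workorder
from scipy.spatial.transform import Rotation as Ro
def cap(n,f=None):
    m=viewer.camera_model(n);p,d=viewer.get_image(n)
    if f: cv2.imwrite('pics/'+f,p[:,:,::-1])
    return p,d,m
def cloud(d,m):
    K=np.array(m['mtx'],float);D=np.array(m['dist_coeffs'],float)
    v,u=np.mgrid[0:480,0:640]
    q=cv2.undistortPoints(np.stack([u,v],-1).reshape(-1,1,2).astype(float),K,D).reshape(480,640,2)
    c=np.dstack([q*d[...,None],d]);w=(c-np.array(m['t']).ravel())@np.array(m['R'])
    w[d<=0]=np.nan
    return w
def st():
    s=monitor.read_state();print(s['clock'],np.round(s['eef_pos'],1),np.round(s['tool_rot'],3),'F',np.round(s['force'],1),'w',s['width'],s['gripper_force']);return s
E
python3 - <<'E'
from h import *
s=st();print(s)
for n in('scene','top'):
    p,d,m=cap(n,n+'0.png');np.savez(n+'0.npz',p=p,d=d,w=cloud(d,m))
    print(n,m)
E
```

```text
pics
0.0 [ 177.5 -624.7  230.4] [-3.14   0.     0.277] F [-0.1 -0.4  0.2] w 85.99465847968061 0.0
{'clock': 0.0, 'qpos': array([ 1.22821428,  0.62932973,  0.03847052,  1.51837084, -0.02698491,
        0.99628044, -0.02001647]), 'qd': array([ 0.00073191, -0.00076844, -0.00078076, -0.00165981,  0.000388  ,
       -0.00044148,  0.00133086]), 'tau': array([-5.32327140e-04, -5.63407159e+01,  1.22590106e+00, -1.93443704e+01,
        1.10531109e-02,  1.05035794e-02,  4.58743921e-05]), 'eef_pos': array([ 177.45862036, -624.6637264 ,  230.39932327]), 'tool_rot': array([-3.13972378e+00,  5.32675087e-05,  2.76750668e-01]), 'force': array([-0.1134628 , -0.44583713,  0.1734241 ]), 'torque': array([ 0.01721463,  0.03100038, -0.00323272]), 'gripper_force': 0.0, 'width': 85.99465847968061}
scene {'mtx': array([[531.63308784,   0.        , 316.11433999],
       [  0.        , 531.63308784, 236.84778767],
       [  0.        ,   0.        ,   1.        ]]), 'dist_coeffs': array([0.05104345, 0.        , 0.        , 0.        , 0.        ]), 'R': array([[ 0.18883739,  0.9819637 , -0.00936707],
       [ 0.57548177, -0.11838758, -0.80920029],
       [-0.79571426,  0.14741669, -0.5874582 ]]), 't': array([-107.31968264, -215.80905205, 1876.80404344])}
top {'mtx': array([[604.96298457,   0.        , 314.83965873],
       [  0.        , 604.96298457, 232.76185197],
       [  0.        ,   0.        ,   1.        ]]), 'dist_coeffs': array([-0.05607592,  0.        ,  0.        ,  0.        ,  0.        ]), 'R': array([[-0.0290961 , -0.99945606,  0.01552432],
       [-0.99713851,  0.02793754, -0.07024453],
       [ 0.06977261, -0.01752374, -0.99740899]]), 't': array([   6.26616182,  563.64086049, 1704.78639784])}
```

View pics/scene0.png

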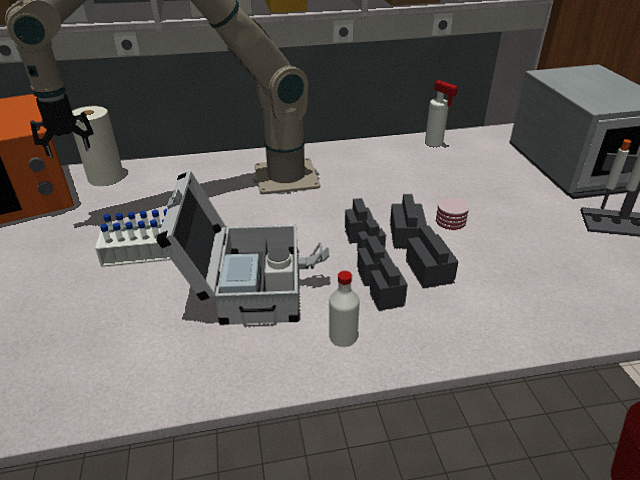

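View pics/top0.png

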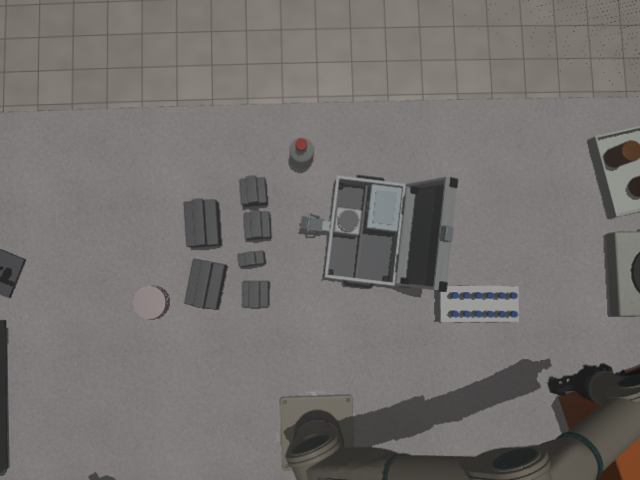

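The case's open lid leans to the right (hinge at world −y) and its latch side faces left. tub2 (347,220) and tipbox1 (384,207) are present. The empty places are tub1, tub3, tipbox2 and the thin slot. The shorts are at (253,191), (257,225) and (256,294), the thin piece is at (251,259), and the longs are at (201,222) and (205,284).

```bash
cat >> h.py <<'E'
def rects(w,box,zlo,zhi,amin=300):
    x0,x1,y0,y1=box
    M=((w[...,2]>zlo)&(w[...,2]<zhi)&(w[...,0]>x0)&(w[...,0]<x1)&(w[...,1]>y0)&(w[...,1]<y1)).astype(np.uint8)
    n,L,S,C=cv2.connectedComponentsWithStats(M)
    out=[]
    for i in range(1,n):
        if S[i,4]<25: continue
        P=w[L==i]; r=cv2.minAreaRect(P[:,:2].astype(np.float32))
        (a,b),(l,s),t=r
        if l<s:l,s,t=s,l,t+90
        t=(t+90)%180-90
        print('uv',np.round(C[i]),'n',S[i,4],'c %.1f %.1f size %.1f %.1f ang %.1f'%(a,b,l,s,t),'z',round(float(np.median(P[:,2])),1),'mean',np.round(P.mean(0),1))
        out.append((a,b,l,s,t))
    return out
E
python3 - <<'E'
from h import *
f=np.load('top0.npz');w=f['w']
print(w[60:0:-1][:0].shape, 'bench z',np.nanmedian(w[330:380,200:280,2]))
for u,v in [(253,191),(257,225),(256,294),(251,259),(201,222),(205,284),(345,220),(384,207),(340,180),(330,275)]: print(u,v,np.round(w[v,u],1))
box=(300,900,50,600)
print('ribs');rects(w,box,98,125)
print('bodies');rects(w,box,62,90)
print('case');rects(w,(350,900,-250,120),88,100)
np.set_printoptions(linewidth=200,suppress=True)
# case inner walls profile
for v in (200,240,260):
  print(v,[tuple(np.round(w[v,u]).astype(int)) for u in range(296,412,4)])
E
```

```text
(0, 640, 3) bench z 0.8320668020401636
253 191 [675.5 156.1 109.9]
257 225 [583.  147.6 106.2]
256 294 [397.2 154.3 109.6]
251 259 [491.3 165.4 111.9]
201 222 [595.  298.4 110. ]
205 284 [427.8 290.3 111.1]
345 220 [589.4 -90.7 112.3]
384 207 [ 622.2 -198.2  109.6]
340 180 [707.3 -84.1  58.6]
330 275 [442.3 -46.6  88.8]
ribs
uv [251. 189.] n 280 c 682.7 161.1 size 72.5 28.5 ang 4.0 z 110.3 mean [681.9 161.1 110.4]
uv [199. 221.] n 507 c 597.4 304.1 size 125.9 29.2 ang 2.7 z 110.7 mean [597.1 303.6 110.4]
uv [255. 223.] n 279 c 587.3 152.1 size 72.2 28.3 ang 1.5 z 110.6 mean [587.4 151.7 110.5]
uv [249. 258.] n 143 c 495.2 170.9 size 36.3 27.5 ang 6.0 z 110.6 mean [494.9 170.3 110.3]
uv [203. 284.] n 519 c 428.5 297.3 size 126.7 29.6 ang -12.3 z 110.4 mean [428.9 296.8 110.3]
uv [253. 294.] n 272 c 397.3 161.2 size 69.8 29.1 ang -1.7 z 110.5 mean [396.9 161.2 110.6]
bodies
uv [253. 191.] n 418 c 682.6 161.4 size 73.1 72.2 ang 3.0 z 76.1 mean [681.  159.6  76.1]
uv [211. 222.] n 547 c 598.5 276.2 size 127.0 34.6 ang 0.2 z 77.0 mean [598.7 276.4  76.8]
uv [189. 224.] n 414 c 595.6 337.6
[... 4785 characters left out ...]
p.int64(-122), np.int64(55)), (np.int64(482), np.int64(-137), np.int64(13)), (np.int64(482), np.int64(-148), np.int64(16)), (np.int64(482), np.int64(-159), np.int64(16)), (np.int64(482), np.int64(-171), np.int64(10)), (np.int64(481), np.int64(-182), np.int64(14)), (np.int64(481), np.int64(-195), np.int64(8)), (np.int64(481), np.int64(-207), np.int64(2)), (np.int64(480), np.int64(-216), np.int64(17)), (np.int64(479), np.int64(-223), np.int64(50)), (np.int64(478), np.int64(-228), np.int64(94)), (np.int64(477), np.int64(-238), np.int64(100)), (np.int64(477), np.int64(-250), np.int64(92)), (np.int64(477), np.int64(-262), np.int64(86))]<stdin>:12: RuntimeWarning: invalid value encountered in cast
```

```bash
cat >> h.py <<'E'
from scipy.optimize import least_squares
def fitcase(w,x0):
    # rim ring mid-line at z~95 : |y|=92,|x|=137
    P=w.reshape(-1,3);P=P[np.isfinite(P).all(1)]
    P=P[(P[:,2]>88)&(P[:,2]<101)]
    def loc(p):
        c,s=np.cos(p[2]),np.sin(p[2]);d=P[:,:2]-p[:2]
        return d[:,0]*c+d[:,1]*s,-d[:,0]*s+d[:,1]*c
    p=np.array(x0,float)
    for tol in (14,9,7):
        X,Y=loc(p)
        k1=(abs(Y-91.7)<tol)&(abs(X)<125);k2=(abs(abs(X)-136.5)<tol)&(Y>-70)&(Y<85)
        sx=np.sign(X)
        def r(q):
            A,B=loc(q);return np.r_[(B-91.7)[k1],(A-sx*136.5)[k2]]
        p=least_squares(r,p,loss='soft_l1',f_scale=2).x
    print('case',np.round(p[:2],1),np.degrees(p[2]).round(2),'n',k1.sum(),(k2&(sx>0)).sum(),(k2&(sx<0)).sum(),'resid',np.median(abs(r(p))).round(2));return p
E
python3 - <<'E'
from h import *
f=np.load('top0.npz');w=f['w'];d=f['d']
fitcase(w,(564,-138,np.radians(-9)))
print('tops');rects(w,(350,900,-260,120),108,118)
print('bottle');rects(w,(700,900,-50,120),150,200)
m=viewer.camera_model('wrist');c=-np.array(m['R']).T@np.array(m['t']);print('wristcam',c,m['R'],m['mtx'])
E
```

```text
case [ 563.1 -144.5] -8.42 n 241 167 148 resid 2.1
tops
uv [384. 207.] n 1132 c 621.8 -197.3 size 122.5 86.3 ang -8.9 z 113.1 mean [ 621.9 -196.9  113.1]
uv [348. 220.] n 254 c 590.5 -97.5 size 57.7 57.2 ang -0.7 z 114.4 mean [590.4 -97.6 114.3]
uv [405. 281.] n 31 c 421.5 -247.2 size 22.1 13.5 ang 88.1 z 112.5 mean [ 420.4 -246.7  112.6]
bottle
uv [301. 144.] n 135 c 785.7 22.7 size 30.9 29.7 ang -32.1 z 189.1 mean [783.5  23.2 186.3]
wristcam [ 246.56914796 -605.24924868  371.89659623] [[ 0.27298728 -0.96201466 -0.00239662]
 [-0.92318434 -0.26266759  0.28060007]
 [-0.2705709  -0.07438773 -0.95982178]] [[428.39825744   0.         321.36262117]
 [  0.         428.39825744 235.64724057]
 [  0.           0.           1.        ]]
```

>>> arm_command(
  series=[100,0,0,-4,0,100,0,0,-8,0,100,0,0,-12,0,100,0,0,-16,0,100,0,0,-19,0],
)

```text
clock: 0.52
eef_pos: [177.7, -625.5, 424.8]
tool_rot: [3.139, -0.0, 0.277]
force: [0.1, -1.0, 0.4]
width: 85.6
gripper_force: 0.0
```

>>> arm_command(
  series=[100,3.2,-2.45,0,0,100,6.4,-4.9,0,0,100,9.6,-7.35,0,0,100,12.8,-9.8,0,0,100,16,-12.25,0,0],
)

```text
clock: 0.93
eef_pos: [298.7, -461.8, 421.0]
tool_rot: [-3.141, 0.0, 0.276]
force: [0.3, -0.7, -0.8]
width: 85.6
gripper_force: 0.0
```

>>> arm_command(
  series=[100,3.2,-2.45,0,0,100,6.4,-4.9,0,0,100,9.6,-7.35,0,0,100,12.8,-9.8,0,0,100,16,-12.25,0,0],
)

```text
clock: 1.35
eef_pos: [419.1, -300.2, 421.2]
tool_rot: [-3.141, 0.0, 0.277]
force: [1.0, 0.0, 0.4]
width: 85.5
gripper_force: 0.0
```

>>> arm_command(
  series=[100,3.2,-2.45,0,5,100,6.4,-4.9,0,10,100,9.6,-7.35,0,15,100,12.8,-9.8,0,20,100,16,-12.25,0,24.5],
)

```text
clock: 1.77
eef_pos: [539.6, -138.8, 421.1]
tool_rot: [3.141, 0.001, -0.155]
force: [0.4, 0.3, 0.3]
width: 85.3
gripper_force: 0.0
```

```bash
cat >> h.py <<'E'
def plan(x,y,z,yaw):
    """shift in tool axes (cm) and roll (deg) to reach world target; yaw deg"""
    s=st();R=Ro.from_euler('xyz',s['tool_rot']).as_matrix()
    d=R.T@(np.array([x,y,z])-s['eef_pos'])/10
    print('shift',np.round(d,2),'roll',round(np.degrees(s['tool_rot'][2])-yaw,1),'dist mm',np.linalg.norm(d).round(1)*10)
CASE=(563.0,-145.0,-8.6)
def c2w(x,y):
    a=np.radians(CASE[2]);return CASE[0]+x*np.cos(a)-y*np.sin(a),CASE[1]+x*np.sin(a)+y*np.cos(a)
E
python3 - <<'E'
from h import *
st();p,d,m=cap('wrist','w1.png');w=cloud(d,m);np.savez('w1.npz',w=w)
fitcase(w,(563.1,-144.5,np.radians(-8.5)))
rects(w,(350,900,-260,120),108,118)
plan(682.7,161,150,4)
E
```

```text
1.7667 [ 539.6 -138.8  421.1] [ 3.141e+00  1.000e-03 -1.550e-01] F [0.4 0.3 0.3] w 85.33837386230311 0.0
case [ 563.4 -146. ] -8.56 n 1830 1420 1060 resid 2.25
uv [368.  90.] n 10220 c 621.4 -198.9 size 120.5 85.3 ang -8.8 z 111.3 mean [ 623.4 -198.5  111.3]
uv [277. 138.] n 2633 c 590.9 -99.2 size 59.1 58.0 ang 80.7 z 115.1 mean [591.2 -99.8 114.8]
uv [177. 138.] n 57 c 606.8 2.6 size 8.1 8.1 ang 77.6 z 114.9 mean [607.8   1.8 114.3]
uv [177. 166.] n 184 c 582.7 8.7 size 43.8 10.8 ang -1.1 z 116.8 mean [579.1   8.2 115.9]
uv [432. 272.] n 265 c 421.9 -242.6 size 36.0 23.9 ang -87.1 z 110.5 mean [ 417.7 -245.3  111.4]
1.8167 [ 544.7 -128.5  420.5] [-3.133e+00 -2.000e-03 -1.460e-01] F [4.5 6.5 0.8] w 85.47160501171957 0.0
shift [  9.38 -30.43  27.32] roll -12.4 dist mm 420.0
```

View pics/w1.png

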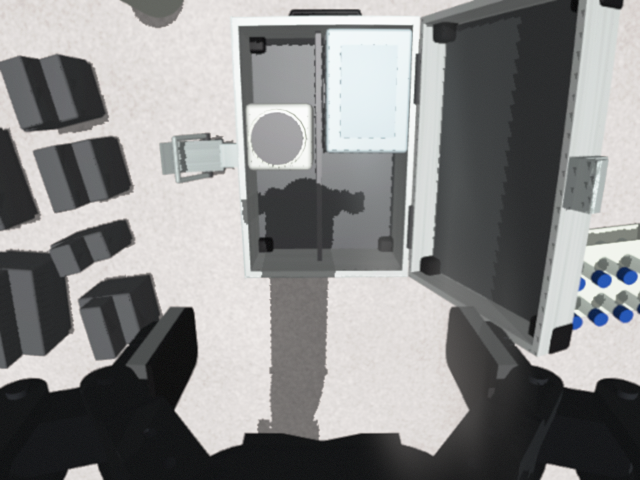

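Wrist view: the case matches the top-camera fit. The tub2 cap is at (278,138) and tipbox1 at (368,90). The lever sticks out at (200,155) with the claw flopped at (177,155). The empty places agree with the earlier reading.

```bash
cat >> h.py <<'E'
CASE=(563.2,-145.2,-8.6)
def seq(T,S=None):
    """S,T: commanded (x,y,z,yawdeg); prints cm shifts in tool axes for each leg"""
    if S is None:
        s=st();S=(*s['eef_pos'],np.degrees(s['tool_rot'][2]))
    for t in T:
        a=np.radians(S[3]);d=np.array(t[:3])-np.array(S[:3])
        print('leg',np.round([(d[0]*np.cos(a)+d[1]*np.sin(a))/10,(d[0]*np.sin(a)-d[1]*np.cos(a))/10,-d[2]/10,S[3]-t[3]],2),'rows',(np.linalg.norm(d)/41).round(1),'->',np.round(t,1));S=t
E
python3 - <<'E'
from h import *
x,y=c2w(95,50);print(x,y)
seq([(610,10,310,-2.5),(682.7,161,200,4),(682.7,161,84,4),(682.7,161,225,-2),(x,y,225,-8.6),(x,y,130,-8.6)],(538.9,-140.5,421.3,-8.65))
E
```

```text
664.6086233716511 -109.9680385748021
leg [  4.77 -15.95  11.13  -6.15] rows 4.9 -> [610.   10.  310.   -2.5]
leg [  6.6 -15.4  11.   -6.5] rows 4.9 -> [682.7 161.  200.    4. ]
leg [ 0.   0.  11.6  0. ] rows 2.8 -> [682.7 161.   84.    4. ]
leg [  0.    0.  -14.1   6. ] rows 3.4 -> [682.7 161.  225.   -2. ]
leg [-0.86 27.14 -0.    6.6 ] rows 6.6 -> [ 664.6 -110.   225.    -8.6]
leg [ 0.  -0.   9.5  0. ] rows 2.3 -> [ 664.6 -110.   130.    -8.6]
```

>>> arm_command(
  series=[100,0.95,-3.2,2.2,-1.2,100,1.9,-6.4,4.4,-2.4,100,2.86,-9.6,6.6,-3.6,100,3.8,-12.8,8.9,-4.9,100,4.77,-15.95,11.13,-6.15],
)

```text
clock: 2.23
eef_pos: [610.1, 11.2, 308.6]
tool_rot: [3.142, 0.001, -0.042]
force: [0.5, -0.5, -0.4]
width: 85.7
gripper_force: 0.0
```

>>> arm_command(
  series=[100,1.3,-3.1,2.2,-1.3,100,2.6,-6.2,4.4,-2.6,100,4,-9.3,6.6,-3.9,100,5.3,-12.4,8.8,-5.2,100,6.6,-15.4,11,-6.5],
)

```text
clock: 2.65
eef_pos: [682.9, 162.2, 198.4]
tool_rot: [3.141, 0.001, 0.072]
force: [0.9, -0.7, 0.6]
width: 85.3
gripper_force: 0.0
```

>>> arm_command(
  series=[100,0,0,0,0,100,0,0,0,0,100,0,0,3,0,100,0,0,6,0,100,0,0,8,0],
)

```text
clock: 3.07
eef_pos: [682.2, 158.1, 118.8]
tool_rot: [3.14, 0.001, 0.068]
force: [0.0, -0.3, -0.2]
width: 85.7
gripper_force: 0.0
```

Run:
```python
from h import *
st();p,d,m=cap('wrist','w2.png');w=cloud(d,m)
rects(w,(350,900,50,600),98,125)
p,d,m=cap('top','t2.png');rects(cloud(d,m),(300,900,50,600),98,120);st()
```

```text
3.0667 [682.2 158.1 118.8] [3.14e+00 1.00e-03 6.80e-02] F [ 0.  -0.3 -0.2] w 85.71865837039165 0.0
uv [630.  61.] n 1726 c 783.0 54.0 size 35.7 6.4 ang 2.6 z 103.3 mean [780.4  54.4 103.5]
uv [317. 291.] n 12424 c 682.7 160.1 size 72.3 28.2 ang 3.2 z 108.6 mean [686.4 160.3 108.4]
uv [  7. 355.] n 987 c 645.4 294.6 size 31.8 4.8 ang 2.1 z 102.8 mean [643.9 294.  102.9]
uv [324. 425.] n 1562 c 620.1 152.4 size 27.9 8.6 ang -87.6 z 106.5 mean [621.8 153.  105.1]
uv [199. 221.] n 505 c 597.8 304.7 size 127.0 30.7 ang 2.5 z 110.7 mean [596.6 303.6 110.4]
uv [246. 259.] n 60 c 493.7 179.1 size 35.0 13.5 ang 12.4 z 110.8 mean [492.9 178.3 110.8]
uv [203. 284.] n 515 c 428.7 297.6 size 126.3 29.6 ang -12.3 z 110.3 mean [428.8 297.  110.3]
3.1667 [680.2 157.7 117. ] [3.139 0.007 0.068] F [-0.6  0.2 -0.8] w 85.71353063245265 0.0
```

>>> arm_command(
  series=[100,0,0,2,0,100,0,0,3.6,0,100,0,0,3.6,0,10,0,0,3.6,0,10,0,0,3.6,0],
)

```text
clock: 3.58
eef_pos: [684.2, 160.6, 86.4]
tool_rot: [-3.141, -0.003, 0.069]
force: [-0.3, -0.9, 0.4]
width: 63.7
gripper_force: 0.0
```

>>> arm_command(
  series=[10,0,0,0,0,10,0,0,0,0,10,0,0,0,0,10,0,0,0,0,10,0,0,0,0],
)

```text
clock: 4.0
eef_pos: [683.6, 160.9, 85.4]
tool_rot: [-3.142, -0.002, 0.07]
force: [-1.7, -0.9, 6.2]
width: 27.3
gripper_force: 59.5
```

>>> arm_command(
  series=[10,0,0,-2.5,0,10,0,0,-6,2,10,0,0,-10,4,10,0,0,-14.1,6,10,0,0,-14.1,6],
)

```text
clock: 4.42
eef_pos: [687.6, 162.6, 234.8]
tool_rot: [-3.137, -0.015, -0.036]
force: [1.1, 0.7, 0.6]
width: 27.0
gripper_force: 59.3
```

>>> arm_command(
  series=[10,-0.1,3,0,1,10,-0.3,6.5,0,2,10,-0.4,10,0,3,10,-0.4,13.5,0,4,10,-0.5,17,0,5],
)

```text
clock: 4.83
eef_pos: [671.5, -10.2, 224.8]
tool_rot: [3.141, 0.0, -0.122]
force: [-0.1, -0.7, -0.6]
width: 27.0
gripper_force: 59.1
```

Run:
```python
from h import *
# last commanded
import math
a=math.radians(-2.15);x=682.7-5*math.cos(a)+170*math.sin(a);y=161-5*math.sin(a)-170*math.cos(a)
print(x,y);tx,ty=c2w(95,50)
seq([(tx,ty,225,-8.6),(tx,ty,130,-8.6),(tx,ty,95,-8.6)],(x,y,225,-7.15))
```

```text
671.325838381071 -8.692747185807804
leg [ 0.59 10.13 -0.    1.45] rows 2.5 -> [ 664.6 -110.   225.    -8.6]
leg [ 0.  -0.   9.5  0. ] rows 2.3 -> [ 664.6 -110.   130.    -8.6]
leg [ 0.  -0.   3.5  0. ] rows 0.9 -> [ 664.6 -110.    95.    -8.6]
```

>>> arm_command(
  series=[10,0.2,3.5,0,0.5,10,0.4,7,0,1,10,0.6,10.13,0,1.45,10,0.6,10.13,1.5,1.45,10,0.6,10.13,3,1.45],
)

```text
clock: 5.25
eef_pos: [665.5, -114.4, 195.4]
tool_rot: [3.14, -0.002, -0.153]
force: [0.2, 1.3, -1.4]
width: 27.2
gripper_force: 59.2
```

>>> arm_command(
  series=[10,0,0,0,0,10,0,0,0,0,10,0,0,0,0,10,0,0,0,0,10,0,0,0,0],
)

```text
clock: 5.67
eef_pos: [666.1, -109.6, 196.0]
tool_rot: [-3.142, -0.002, -0.146]
force: [0.3, 0.6, -0.4]
width: 27.2
gripper_force: 59.3
```

Run:
```python
from h import *
st();p,d,m=cap('wrist','w3.png');w=cloud(d,m)
rects(w,(500,900,-260,100),108,119)
fitcase(w,(563.2,-145.2,np.radians(-8.6)))
rects(w,(500,900,-260,100),185,220)
print(c2w(95,50))
```

```text
5.6667 [ 666.1 -109.6  196. ] [-3.142e+00 -2.000e-03 -1.460e-01] F [ 0.3  0.6 -0.4] w 27.17840602994503 59.259050488471985
uv [81. 70.] n 1907 c 775.5 4.3 size 66.0 29.6 ang -28.5 z 114.9 mean [776.   -2.8 114.5]
uv [487. 274.] n 23239 c 622.8 -198.3 size 119.6 86.0 ang -9.0 z 111.2 mean [ 634.1 -200.4  111.2]
case [ 563.4 -148.4] -8.47 n 112 4059 0 resid 2.17
uv [324. 307.] n 24100 c 665.9 -109.5 size 71.5 70.5 ang -9.1 z 218.8 mean [ 676.  -111.6  209. ]
(np.float64(664.6086233716511), np.float64(-109.9680385748021))
```

View pics/w3.png

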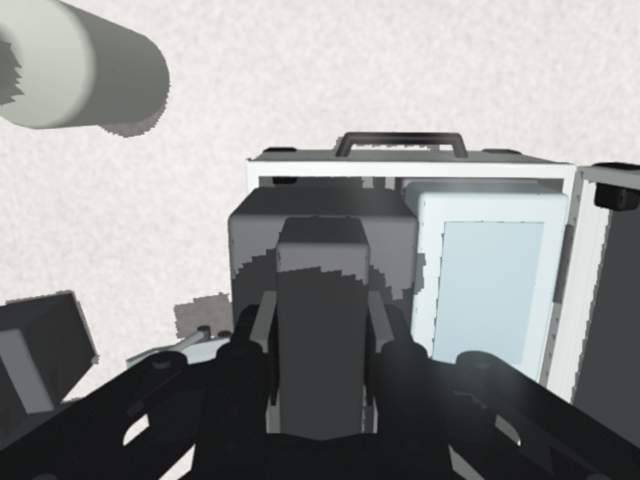

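>>> arm_command(
  series=[10,-0.1,0.1,2,0.2,10,-0.1,0.1,4,0.2,10,-0.1,0.1,5.5,0.2,10,-0.1,0.1,7,0.2,10,-0.1,0.1,8,0.2],
)

```text
clock: 6.13
eef_pos: [663.9, -110.7, 113.9]
tool_rot: [3.142, 0.001, -0.151]
force: [0.4, 0.2, -0.7]
width: 26.7
gripper_force: 60.6
```

>>> arm_command(
  series=[10,0,0,0.6,0,10,0,0,1.2,0,10,0,0,1.8,0,10,0,0,2.2,0,10,0,0,2.2,0],
)

```text
clock: 6.55
eef_pos: [665.2, -111.1, 95.0]
tool_rot: [3.142, -0.002, -0.151]
force: [-1.8, -1.1, 7.5]
width: 27.3
gripper_force: 61.7
```

>>> arm_command(
  series=[45,0,0,0,0,45,0,0,0,0,45,0,0,0,0,45,0,0,-1,0,45,0,0,-3.5,0],
)

```text
clock: 6.97
eef_pos: [661.6, -110.6, 125.3]
tool_rot: [3.141, 0.007, -0.151]
force: [-0.3, -0.3, 0.6]
width: 37.8
gripper_force: 0.0
```

>>> arm_command(
  series=[50,0,0,-3.5,0,50,0,0,-7,0,60,0,0,-10,0,70,0,0,-12,0,80,0,0,-12,0],
)

```text
clock: 7.38
eef_pos: [667.4, -111.2, 254.6]
tool_rot: [-3.141, -0.011, -0.151]
force: [0.5, -0.2, 0.9]
width: 68.2
gripper_force: 0.0
```

Run:
```python
from h import *
st();p,d,m=cap('wrist','w4.png');w=cloud(d,m)
rects(w,(500,760,-260,-50),108,125)
p,d,m=cap('top','t4.png');rects(cloud(d,m),(300,900,50,600),98,120);s=st()
S=(664.5,-111,217.5-6.5+6.5,-8.8)
S=(*s['eef_pos'],np.degrees(s['tool_rot'][2]))
x,y=c2w(-55,50);print(x,y)
seq([(587.3,152,170,2),(587.3,152,84,2),(587.3,152,225,-3),(x,y,225,-8.6),(x,y,195,-8.6)],S)
```

```text
7.3833 [ 667.4 -111.2  254.6] [-3.141 -0.011 -0.151] F [ 0.5 -0.2  0.9] w 68.1973814156444 0.0
uv [322. 224.] n 4351 c 664.8 -110.8 size 72.7 28.1 ang -8.5 z 118.6 mean [ 666.9 -111.2  118.5]
uv [453. 251.] n 16523 c 622.0 -198.5 size 121.4 85.5 ang -9.0 z 111.1 mean [ 631.2 -199.3  111.1]
uv [322. 322.] n 4705 c 590.6 -99.6 size 59.3 59.2 ang 51.3 z 114.9 mean [ 593.3 -100.1  114.6]
uv [199. 221.] n 505 c 597.6 304.8 size 126.2 30.4 ang 3.2 z 110.4 mean [596.9 303.7 110.2]
uv [255. 223.] n 280 c 587.8 152.4 size 72.9 28.5 ang 2.5 z 109.8 mean [586.9 151.7 110. ]
uv [249. 258.] n 142 c 494.8 171.0 size 35.6 28.1 ang 5.5 z 110.4 mean [494.8 170.3 110.2]
uv [203. 284.] n 515 c 428.6 297.5 size 126.7 29.4 ang -12.0 z 110.7 mean [428.9 296.9 110.2]
uv [253. 294.] n 276 c 397.4 161.3 size 69.7 28.9 ang -2.1 z 110.7 mean [396.9 161.2 110.7]
7.4833 [ 664.7 -111.   249.4] [ 3.142e+00 -2.000e-03 -1.510e-01] F [-0.1 -0.3 -1.2] w 68.18894585597009 0.0
516.2951662146003 -87.53773705824567
leg [-11.6  -24.84   7.94 -10.64] rows 7.0 -> [587.3 152.  170.    2. ]
leg [0.  0.  8.6 0. ] rows 2.1 -> [587.3 152.   84.    2. ]
leg [  0.    0.  -14.1   5. ] rows 3.4 -> [587.3 152.  225.   -3. ]
leg [-5.84 24.29 -0.    5.6 ] rows 6.1 -> [516.3 -87.5 225.   -8.6]
leg [ 0. -0.  3.  0.] rows 0.7 -> [516.3 -87.5 195.   -8.6]
```

>>> arm_command(
  series=[100,-1.7,-3.6,0,0,100,-3.4,-7.2,0,0,100,-5.1,-10.8,0,0,100,-6.8,-14.4,1,0,100,-8.5,-18,2,0],
)

```text
clock: 7.9
eef_pos: [605.9, 81.2, 226.8]
tool_rot: [3.141, 0.001, -0.151]
force: [0.7, -0.1, -0.1]
width: 84.9
gripper_force: 0.0
```

>>> arm_command(
  series=[100,-1.6,-3.5,2,-5,100,-3.1,-6.84,5.9,-10.6,100,-3.1,-6.84,5.9,-10.6,100,-3.1,-6.84,8,-10.6,100,-3.1,-6.84,10.5,-10.6],
)

```text
clock: 8.32
eef_pos: [586.4, 153.1, 121.9]
tool_rot: [-3.141, 0.0, 0.036]
force: [0.8, -0.0, 0.7]
width: 85.0
gripper_force: 0.0
```

>>> arm_command(
  series=[100,0,0,2,0,100,0,0,4,0,10,0,0,4,0,10,0,0,4,0,10,0,0,4,0],
)

```text
clock: 8.73
eef_pos: [587.2, 151.8, 83.4]
tool_rot: [3.141, -0.0, 0.034]
force: [0.4, 0.7, 0.8]
width: 51.6
gripper_force: 0.0
```

>>> arm_command(
  series=[10,0,0,0,0,10,0,0,0,0,10,0,0,0,0,10,0,0,0,0,10,0,0,0,0],
)

```text
clock: 9.15
eef_pos: [587.9, 152.2, 84.4]
tool_rot: [-3.141, -0.002, 0.034]
force: [-1.3, -0.6, 6.7]
width: 27.1
gripper_force: 60.4
```

>>> arm_command(
  series=[10,0,0,-2.5,0,10,0,0,-6,0,10,0,0,-10,0,10,0,0,-14.1,0,10,-0.2,2,-14.1,0],
)

```text
clock: 9.57
eef_pos: [590.1, 138.9, 232.7]
tool_rot: [-3.134, -0.015, 0.04]
force: [2.6, 1.4, 0.0]
width: 26.8
gripper_force: 59.5
```

>>> arm_command(
  series=[10,-1.2,4,0,0,10,-2.4,8,0,0,10,-3.6,12,0,0,10,-4.8,16,0,0,10,-6,20,0,0],
)

```text
clock: 9.98
eef_pos: [531.6, -71.1, 224.3]
tool_rot: [3.141, -0.0, 0.035]
force: [0.4, 0.1, -0.4]
width: 27.2
gripper_force: 59.5
```

```bash
sed -i 's/^CASE=(563.2,-145.2,-8.6)/CASE=(563.2,-146.2,-8.6)/' h.py
python3 - <<'E'
from h import *
st();viewer.get_image('top');viewer.get_image('top')
x,y=c2w(-55,50);print(x,y)
seq([(x,y,195,-8.6),(x,y,115,-8.6),(x,y,94,-8.6)])
E
```

```text
9.9833 [531.6 -71.1 224.3] [ 3.141 -0.     0.035] F [ 0.4  0.1 -0.4] w 27.23324310378605 59.49874699115753
516.2951662146003 -88.53773705824567
10.0833 [529.8 -79.  224. ] [3.136e+00 3.000e-03 2.100e-02] F [-0.5  0.6 -1.2] w 27.192701038729744 59.4112104177475
leg [-1.37  0.92  2.9   9.83] rows 0.8 -> [516.3 -88.5 195.   -8.6]
leg [ 0. -0.  8.  0.] rows 2.0 -> [516.3 -88.5 115.   -8.6]
leg [ 0.  -0.   2.1  0. ] rows 0.5 -> [516.3 -88.5  94.   -8.6]
```

>>> arm_command(
  series=[10,-0.9,0.9,0,5,10,-1.75,1.77,1,10.6,10,-1.75,1.77,2.9,10.6,10,-1.75,1.77,2.9,10.6,10,-1.75,1.77,2.9,10.6],
)

```text
clock: 10.5
eef_pos: [515.2, -87.2, 194.7]
tool_rot: [-3.141, 0.002, -0.15]
force: [0.4, -0.1, -0.6]
width: 26.9
gripper_force: 59.5
```

>>> arm_command(
  series=[10,0,0,0,0,10,0,0,0,0,10,0,0,0,0,10,0,0,0,0,10,0,0,0,0],
)

```text
clock: 10.92
eef_pos: [516.0, -87.6, 195.4]
tool_rot: [-3.142, -0.001, -0.151]
force: [-0.0, -0.7, -0.5]
width: 27.3
gripper_force: 59.5
```

Run:
```python
from h import *
p,d,m=cap('wrist','w5.png');w=cloud(d,m)
rects(w,(400,900,-260,-20),108,119)
fitcase(w,(563.2,-146.2,np.radians(-8.6)))
rects(w,(400,900,-260,100),170,220)
print(c2w(-55,50));st()
```

```text
uv [323.  12.] n 937 c 633.0 -106.0 size 27.9 8.5 ang 81.5 z 118.0 mean [ 632.1 -105.6  116.8]
uv [505.  66.] n 21803 c 594.5 -194.4 size 85.9 68.3 ang 81.7 z 111.3 mean [ 595.3 -193.2  111.2]
uv [323. 103.] n 11064 c 590.1 -99.6 size 59.2 59.1 ang -71.8 z 115.2 mean [590.7 -99.6 114.9]
uv [596. 360.] n 1096 c 421.7 -243.3 size 34.8 25.0 ang -86.4 z 110.9 mean [ 416.6 -245.   112. ]
case [ 565.  -146.7] -8.61 n 3120 0 750 resid 1.99
uv [321. 287.] n 23781 c 516.4 -87.7 size 72.5 70.5 ang 81.3 z 205.4 mean [530.8 -89.6 202.1]
(np.float64(516.2951662146003), np.float64(-88.53773705824567))
10.9667 [515.9 -87.7 195.3] [-3.142e+00 -1.000e-03 -1.510e-01] F [-0.1 -0.3 -0.7] w 27.25069859238564 59.514647126197815
```

>>> arm_command(
  series=[10,0,0.1,2,0,10,0,0.1,4,0,10,0,0.1,5.5,0,10,0,0.1,7,0,10,0,0.1,8,0],
)

```text
clock: 11.38
eef_pos: [515.1, -88.7, 113.8]
tool_rot: [-3.142, 0.001, -0.151]
force: [-0.8, -0.3, -0.4]
width: 27.1
gripper_force: 59.5
```

>>> arm_command(
  series=[10,0,0,0.6,0,10,0,0,1.2,0,10,0,0,1.8,0,10,0,0,2.2,0,10,0,0,2.2,0],
)

```text
clock: 11.8
eef_pos: [515.9, -89.4, 94.1]
tool_rot: [3.141, -0.001, -0.152]
force: [-1.7, -1.2, 7.7]
width: 26.8
gripper_force: 60.7
```

Down on the floor. Release, rise, and look for the thin piece.

>>> arm_command(
  series=[45,0,0,0,0,45,0,0,0,0,45,0,0,0,0,45,0,0,-1,0,45,0,0,-3.5,0],
)

```text
clock: 12.22
eef_pos: [513.4, -88.3, 126.4]
tool_rot: [-3.142, 0.006, -0.151]
force: [-0.1, 0.4, -0.1]
width: 38.1
gripper_force: 0.0
```

>>> arm_command(
  series=[50,0,0,-3.5,0,50,0,0,-7,0,60,0,0,-10,0,70,0,0,-10,0,80,0,0,-10,0],
)

```text
clock: 12.63
eef_pos: [516.8, -88.9, 230.4]
tool_rot: [-3.142, -0.005, -0.151]
force: [0.1, -0.9, 0.7]
width: 68.0
gripper_force: 0.0
```

Run:
```python
from h import *
st();p,d,m=cap('wrist','w6.png');w=cloud(d,m)
rects(w,(430,760,-260,-50),108,125)
p,d,m=cap('top','t6.png');rects(cloud(d,m),(300,900,50,600),98,120);s=st()
x,y=c2w(-112,50);print(x,y)
S=(*s['eef_pos'],np.degrees(s['tool_rot'][2]))
seq([(495,171,200,-8.6),(495,171,84,6),(495,171,225,6),(x,y,225,6),(x,y,195,-8.6)],S)
```

```text
12.6333 [516.8 -88.9 230.4] [-3.142 -0.005 -0.151] F [ 0.1 -0.9  0.7] w 67.99489248302139 0.0
uv [321.  18.] n 1890 c 637.9 -106.6 size 27.8 18.0 ang 81.6 z 118.7 mean [ 637.4 -106.5  118.3]
uv [480.  66.] n 18942 c 599.2 -194.9 size 85.5 77.1 ang 81.5 z 111.4 mean [ 600.1 -194.1  111.3]
uv [321. 106.] n 8274 c 590.1 -99.6 size 59.4 58.7 ang 81.3 z 115.2 mean [590.8 -99.6 114.9]
uv [323. 231.] n 5119 c 515.2 -89.3 size 72.2 28.1 ang -8.6 z 118.6 mean [517.4 -89.6 118.5]
uv [199. 221.] n 513 c 597.8 304.4 size 125.8 30.4 ang 3.6 z 110.4 mean [597.  303.5 110.3]
uv [249. 258.] n 142 c 494.8 171.1 size 35.6 28.6 ang 6.7 z 110.4 mean [494.9 170.4 110.2]
uv [203. 284.] n 511 c 428.8 297.5 size 126.1 29.8 ang -12.1 z 110.5 mean [428.9 297.  110.2]
uv [253. 294.] n 271 c 397.3 161.5 size 70.3 27.9 ang -3.3 z 110.3 mean [396.7 161.3 110.5]
12.7333 [514.9 -88.7 227.8] [ 3.142e+00  1.000e-03 -1.510e-01] F [ 0.6 -0.3 -0.4] w 67.99737699244945 0.0
459.9360524949209 -80.01422248195423
leg [ -5.87 -25.37   2.78  -0.04] rows 6.4 -> [495.  171.  200.   -8.6]
leg [  0.   -0.   11.6 -14.6] rows 2.8 -> [495 171  84   6]
leg [  0.    0.  -14.1   0. ] rows 3.4 -> [495 171 225   6]
leg [-6.11 24.6  -0.    0.  ] rows 6.2 -> [459.9 -80.  225.    6. ]
leg [ 0.   0.   3.  14.6] rows 0.7 -> [459.9 -80.  195.   -8.6]
```

>>> arm_command(
  series=[100,-0.9,-4,0,0,100,-1.8,-8,0,0,100,-2.7,-12,0,0,100,-3.7,-16,0,0,100,-4.6,-20,0,0],
)

```text
clock: 13.15
eef_pos: [498.5, 117.4, 226.5]
tool_rot: [3.14, 0.003, -0.151]
force: [0.2, 0.0, -0.2]
width: 85.4
gripper_force: 0.0
```

>>> arm_command(
  series=[100,-0.9,-3.8,1,-5,100,-1.27,-5.37,4,-10,100,-1.27,-5.37,7,-14.6,100,-1.27,-5.37,8.5,-14.6,100,-1.27,-5.37,10.5,-14.6],
)

```text
clock: 13.57
eef_pos: [494.0, 171.0, 120.5]
tool_rot: [3.141, 0.004, 0.106]
force: [0.5, -0.5, 0.5]
width: 85.3
gripper_force: 0.0
```

>>> arm_command(
  series=[100,0,0,2,0,100,0,0,3.8,0,10,0,0,3.8,0,10,0,0,3.8,0,10,0,0,3.8,0],
)

```text
clock: 13.98
eef_pos: [495.6, 171.0, 85.1]
tool_rot: [3.142, 0.001, 0.104]
force: [0.3, -1.0, 0.0]
width: 51.5
gripper_force: 0.0
```

>>> arm_command(
  series=[10,0,0,0,0,10,0,0,0,0,10,0,0,0,0,10,0,0,0,0,10,0,0,0,0],
)

```text
clock: 14.4
eef_pos: [496.4, 171.1, 86.0]
tool_rot: [-3.141, -0.002, 0.104]
force: [-0.3, -1.6, 6.2]
width: 26.7
gripper_force: 61.3
```

>>> arm_command(
  series=[10,0,0,-2.5,0,10,0,0,-6,0,10,0,0,-10,0,10,0,0,-14,0,10,-0.9,3.6,-14,0],
)

```text
clock: 14.82
eef_pos: [495.8, 143.7, 232.7]
tool_rot: [-3.132, -0.017, 0.114]
force: [2.7, -0.1, -0.6]
width: 26.8
gripper_force: 60.4
```

>>> arm_command(
  series=[10,-1,4,0,0,10,-2,8,0,0,10,-3,12,0,0,10,-4,16,0,0,10,-4.8,19.5,0,0],
)

```text
clock: 15.23
eef_pos: [461.8, -67.5, 225.2]
tool_rot: [3.141, 0.0, 0.103]
force: [0.6, -0.8, -0.5]
width: 26.7
gripper_force: 60.4
```

>>> arm_command(
  series=[10,-0.2,0.8,0,5,10,-0.41,1.5,1.5,10,10,-0.41,1.5,3,14.6,10,-0.41,1.5,3,14.6,10,-0.41,1.5,3,14.6],
)

```text
clock: 15.65
eef_pos: [459.9, -79.8, 194.8]
tool_rot: [-3.142, 0.002, -0.148]
force: [-0.2, 0.0, -0.1]
width: 26.9
gripper_force: 60.3
```

>>> arm_command(
  series=[10,0,0,0,0,10,0,0,0,0,10,0,0,0,0,10,0,0,0,0,10,0,0,0,0],
)

```text
clock: 16.07
eef_pos: [460.7, -80.0, 195.4]
tool_rot: [-3.142, -0.001, -0.15]
force: [-0.4, -0.5, -0.7]
width: 26.8
gripper_force: 60.3
```

Run:
```python
from h import *
p,d,m=cap('wrist','w7.png');w=cloud(d,m)
rects(w,(400,900,-160,-20),108,119)
fitcase(w,(563.2,-146.2,np.radians(-8.6)))
rects(w,(400,900,-160,100),170,220)
x,y=c2w(-112,50);print(x,y);s=st();seq([(x,y,195,-8.6)])
```

```text
uv [322.  21.] n 4563 c 572.0 -96.8 size 57.2 23.5 ang 81.6 z 115.1 mean [573.3 -97.  114.6]
uv [438.  10.] n 491 c 571.1 -153.9 size 13.1 9.5 ang 81.3 z 110.2 mean [ 571.3 -154.   110.2]
uv [325. 143.] n 5336 c 514.8 -89.3 size 71.5 28.2 ang -8.6 z 118.4 mean [515.8 -89.6 118.3]
case [ 563.6 -146.9] -9.21 n 3667 0 1502 resid 2.27
uv [322. 312.] n 19500 c 459.1 -79.6 size 72.4 36.7 ang 81.6 z 213.1 mean [467.  -80.9 203.6]
459.9360524949209 -80.01422248195423
16.1167 [460.6 -80.  195.3] [-3.142e+00 -1.000e-03 -1.500e-01] F [-0.4 -0.9  0.4] w 26.67326888398187 60.31235218048096
16.1167 [460.6 -80.  195.3] [-3.142e+00 -1.000e-03 -1.500e-01] F [-0.4 -0.9  0.4] w 26.67326888398187 60.31235218048096
leg [-0.07  0.01  0.03 -0.01] rows 0.0 -> [459.9 -80.  195.   -8.6]
```

View pics/w7.png

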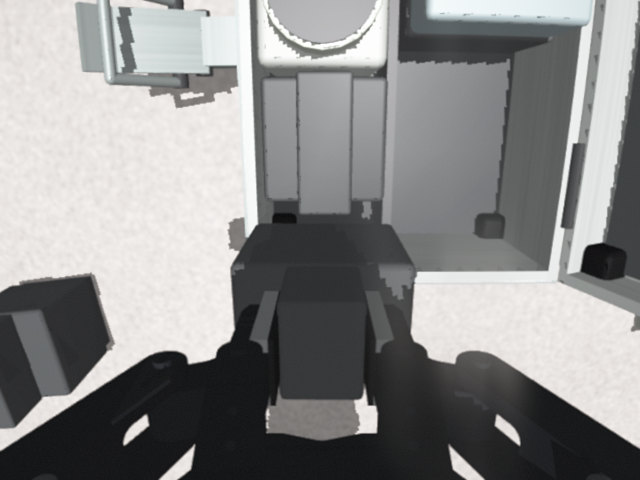

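The short brick sits squarely at (325,140). The thin piece is lined up over its slot at (322,310), with about 2 mm clearance each side.

>>> arm_command(
  series=[10,0,0.05,2,0,10,0,0.05,4,0,10,0,0.05,5.5,0,10,0,0.05,7,0,10,0,0.05,8,0],
)

```text
clock: 16.53
eef_pos: [459.9, -80.5, 113.9]
tool_rot: [-3.142, 0.001, -0.151]
force: [-0.8, -0.0, -0.7]
width: 27.1
gripper_force: 60.4
```

>>> arm_command(
  series=[10,0,0,0.6,0,10,0,0,1.2,0,10,0,0,1.8,0,10,0,0,2.1,0,10,0,0,2.1,0],
)

```text
clock: 16.95
eef_pos: [461.0, -81.3, 95.6]
tool_rot: [3.141, -0.002, -0.151]
force: [-2.6, -1.4, 14.9]
width: 26.9
gripper_force: 62.6
```

>>> arm_command(
  series=[45,0,0,0,0,45,0,0,0,0,45,0,0,0,0,45,0,0,-1,0,45,0,0,-3.5,0],
)

```text
clock: 17.37
eef_pos: [458.3, -80.2, 127.2]
tool_rot: [3.142, 0.006, -0.15]
force: [-0.4, 0.1, -0.2]
width: 38.5
gripper_force: 0.0
```

>>> arm_command(
  series=[50,0,0,-3.5,0,50,0,0,-7,0,60,0,0,-10,0,70,0,0,-10,0,80,0,0,-10,0],
)

```text
clock: 17.78
eef_pos: [461.5, -80.7, 230.6]
tool_rot: [3.142, -0.004, -0.151]
force: [-0.7, 0.2, 0.8]
width: 68.3
gripper_force: 0.0
```

Run:
```python
from h import *
st();p,d,m=cap('wrist','w8.png');w=cloud(d,m)
rects(w,(430,560,-160,-50),108,125)
p,d,m=cap('top','t8.png');rects(cloud(d,m),(300,900,50,600),98,120);s=st()
x,y=c2w(-66,-42);print(x,y)
S=(*s['eef_pos'],np.degrees(s['tool_rot'][2]))
seq([(597.5,304.3,215,-8.6),(597.5,304.3,84,3),(597.5,304.3,225,3),(x,y,225,3),(x,y,195,-8.6)],S)
```

```text
17.7833 [461.5 -80.7 230.6] [ 3.142 -0.004 -0.151] F [-0.7  0.2  0.8] w 68.27576326477808 0.0
uv [323. 140.] n 5930 c 515.1 -89.3 size 71.2 28.2 ang -8.4 z 118.7 mean [516.4 -89.5 118.7]
uv [323. 233.] n 2622 c 459.5 -81.1 size 36.3 27.8 ang -8.8 z 118.5 mean [460.9 -81.2 118.3]
uv [199. 221.] n 510 c 598.3 304.7 size 126.8 30.2 ang 2.4 z 110.2 mean [596.7 303.6 109.9]
uv [203. 284.] n 512 c 428.7 297.4 size 126.4 29.8 ang -12.4 z 110.5 mean [428.7 296.9 110.2]
uv [253. 294.] n 279 c 397.5 161.4 size 70.1 28.1 ang -3.5 z 110.4 mean [397.3 161.  110.5]
17.8833 [459.7 -80.5 228.4] [ 3.142e+00  1.000e-03 -1.510e-01] F [ 0.7  0.7 -1.1] w 68.64037847608085 0.0
491.66159442626184 -177.8584353366894
leg [ 7.840e+00 -4.012e+01  1.340e+00 -4.000e-02] rows 10.0 -> [597.5 304.3 215.   -8.6]
leg [  0.   -0.   13.1 -11.6] rows 3.2 -> [597.5 304.3  84.    3. ]
leg [  0.    0.  -14.1   0. ] rows 3.4 -> [597.5 304.3 225.    3. ]
leg [-13.09  47.6   -0.     0.  ] rows 12.0 -> [ 491.7 -177.9  225.     3. ]
leg [ 0.   0.   3.  11.6] rows 0.7 -> [ 491.7 -177.9  195.    -8.6]
```

>>> arm_command(
  series=[100,0.8,-4,0,0,100,1.6,-8,0,0,100,2.4,-12,0,0,100,3.2,-16,0,0,100,4,-20,0,0],
)

```text
clock: 18.3
eef_pos: [529.2, 112.7, 227.1]
tool_rot: [3.14, 0.003, -0.151]
force: [0.7, 0.2, -0.8]
width: 85.2
gripper_force: 0.0
```

>>> arm_command(
  series=[100,0.8,-4,0.5,0,100,1.6,-8,1,0,100,2.4,-12,1.3,-2,100,3.1,-16,1.3,-5,100,3.84,-20.12,1.3,-11.6],
)

```text
clock: 18.72
eef_pos: [597.2, 305.4, 213.2]
tool_rot: [3.139, 0.004, 0.055]
force: [1.4, -0.5, 0.5]
width: 85.5
gripper_force: 0.0
```

>>> arm_command(
  series=[100,0,0,2,0,100,0,0,5,0,100,0,0,8,0,100,0,0,11,0,100,0,0,13.1,0],
)

```text
clock: 19.13
eef_pos: [595.3, 302.7, 79.6]
tool_rot: [3.138, 0.007, 0.052]
force: [-0.1, 0.3, 0.1]
width: 85.7
gripper_force: 0.0
```

>>> arm_command(
  series=[10,0,0,0,0,10,0,0,0,0,10,0,0,0,0,10,0,0,0,0,10,0,0,0,0],
)

```text
clock: 19.55
eef_pos: [599.2, 304.9, 86.9]
tool_rot: [-3.14, -0.003, 0.051]
force: [-0.6, 0.6, 2.8]
width: 26.6
gripper_force: 59.0
```

>>> arm_command(
  series=[10,0,0,0,0,10,0,0,0,0,10,0,0,0,0,10,0,0,0,0,10,0,0,0,0],
)

```text
clock: 19.97
eef_pos: [599.3, 305.1, 86.9]
tool_rot: [-3.14, -0.003, 0.052]
force: [0.5, 1.0, 6.1]
width: 26.8
gripper_force: 59.9
```

>>> arm_command(
  series=[10,0,0,-2.5,0,10,0,0,-6,0,10,0,0,-10,0,10,0,0,-14,0,10,-0.5,2,-14,0],
)

```text
clock: 20.38
eef_pos: [597.7, 291.4, 234.2]
tool_rot: [-3.13, -0.014, 0.056]
force: [1.5, 1.6, 0.4]
width: 26.9
gripper_force: 59.5
```

>>> arm_command(
  series=[10,-1,3.8,0,0,10,-2,7.6,0,0,10,-3.1,11.4,0,0,10,-4.2,15.2,0,0,10,-5.2,19,0,0],
)

```text
clock: 20.8
eef_pos: [550.8, 89.4, 225.2]
tool_rot: [3.141, 0.0, 0.052]
force: [1.1, -0.8, -1.1]
width: 26.8
gripper_force: 59.3
```

>>> arm_command(
  series=[10,-1,3.8,0,0,10,-2,7.6,0,0,10,-3.1,11.4,0,0,10,-4.2,15.2,0,0,10,-5.2,19,0,0],
)

```text
clock: 21.22
eef_pos: [508.6, -102.9, 225.3]
tool_rot: [3.141, 0.0, 0.052]
force: [0.9, -1.0, 0.3]
width: 27.2
gripper_force: 59.3
```

>>> arm_command(
  series=[10,-1,3.8,0,0,10,-2.1,7.6,0,4,10,-2.1,7.6,0,8,10,-2.1,7.6,1.5,11.6,10,-2.1,7.6,3,11.6],
)

```text
clock: 21.63
eef_pos: [492.9, -179.6, 195.6]
tool_rot: [3.141, -0.002, -0.156]
force: [0.6, 0.1, -0.2]
width: 27.1
gripper_force: 59.4
```

>>> arm_command(
  series=[10,0,0,0,0,10,0,0,0,0,10,0,0,0,0,10,0,0,0,0,10,0,0,0,0],
)

```text
clock: 22.05
eef_pos: [493.4, -178.0, 195.8]
tool_rot: [3.141, -0.001, -0.15]
force: [-0.1, -0.8, 0.0]
width: 26.8
gripper_force: 59.5
```

Run:
```python
from h import *
p,d,m=cap('wrist','w9.png');w=cloud(d,m)
rects(w,(400,900,-260,-20),106,119)
fitcase(w,(563.2,-146.2,np.radians(-8.6)))
rects(w,(400,900,-300,100),170,230)
x,y=c2w(-66,-42);print(x,y);s=st();seq([(x,y,195,-8.6)])
```

```text
uv [135.   4.] n 474 c 629.6 -106.5 size 27.9 3.6 ang 85.0 z 114.2 mean [ 629.2 -106.9  113.4]
uv [325.  58.] n 19884 c 589.1 -193.9 size 86.4 56.6 ang 81.1 z 111.4 mean [ 589.4 -193.9  111.3]
uv [143.  87.] n 11009 c 590.1 -99.9 size 59.5 59.3 ang 71.4 z 115.3 mean [ 590.2 -101.9  114.9]
uv [162. 257.] n 7102 c 496.2 -86.8 size 110.4 28.8 ang -8.5 z 118.3 mean [500.3 -90.3 117. ]
uv [454. 342.] n 1109 c 426.0 -246.0 size 29.1 28.0 ang 86.0 z 108.8 mean [ 420.  -247.7  109.4]
case [ 563.6 -147. ] -8.47 n 5458 0 465 resid 2.35
uv [321. 264.] n 55588 c 492.0 -177.2 size 125.1 90.4 ang -9.0 z 215.5 mean [ 515.2 -180.9  201.7]
uv [609. 329.] n 12258 c 474.4 -297.3 size 115.5 15.3 ang -7.8 z 181.8 mean [ 460.7 -294.2  182.8]
uv [509. 431.] n 233 c 409.5 -253.8 size 7.1 5.1 ang 3.0 z 175.4 mean [ 409.9 -254.2  175.5]
491.66159442626184 -177.8584353366894
22.1 [ 493.3 -178.   195.7] [ 3.141e+00 -1.000e-03 -1.500e-01] F [ 0.   0.  -0.8] w 26.972777207209656 59.465235471725464
22.1 [ 493.3 -178.   195.7] [ 3.141e+00 -1.000e-03 -1.500e-01] F [ 0.   0.  -0.8] w 26.972777207209656 59.465235471725464
leg [-0.16  0.01  0.07 -0.02] rows 0.0 -> [ 491.7 -177.9  195.    -8.6]
```

View pics/w9.png

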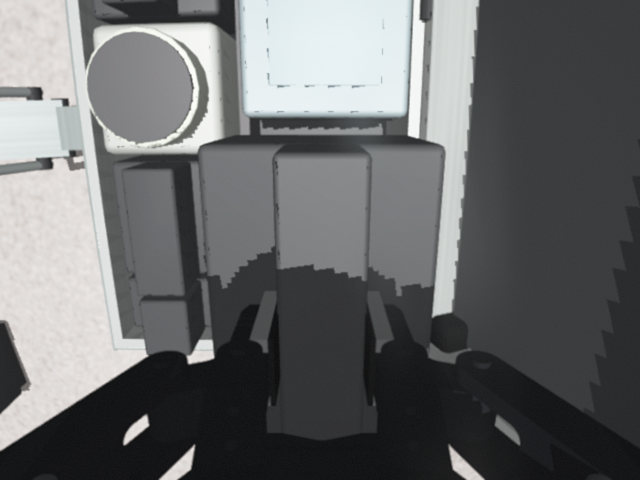

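>>> arm_command(
  series=[10,0,0.1,2,0,10,0,0.1,4,0,10,0,0.1,5.5,0,10,0,0.1,7,0,10,0,0.1,8,0],
)

```text
clock: 22.52
eef_pos: [492.4, -178.9, 114.1]
tool_rot: [-3.141, 0.001, -0.151]
force: [-0.6, -0.8, -1.1]
width: 26.7
gripper_force: 59.5
```

>>> arm_command(
  series=[10,0,0,0.6,0,10,0,0,1.2,0,10,0,0,1.8,0,10,0,0,2.1,0,10,0,0,2.1,0],
)

```text
clock: 22.93
eef_pos: [493.2, -178.7, 96.5]
tool_rot: [3.141, -0.002, -0.151]
force: [-5.8, 2.8, 20.4]
width: 27.1
gripper_force: 62.4
```

>>> arm_command(
  series=[45,0,0,0,0,45,0,0,0,0,45,0,0,0,0,45,0,0,-1,0,45,0,0,-3.5,0],
)

```text
clock: 23.35
eef_pos: [490.6, -178.3, 127.3]
tool_rot: [-3.141, 0.006, -0.151]
force: [0.2, 0.8, 0.2]
width: 38.8
gripper_force: 0.0
```

>>> arm_command(
  series=[50,0,0,-4,0,40,0,0,-8,0,0,0,0,-12,0,0,0,0,-16,0,0,0,0,-20,0],
)

```text
clock: 23.77
eef_pos: [492.1, -178.8, 331.9]
tool_rot: [3.142, -0.001, -0.151]
force: [0.9, -0.5, -0.6]
width: 0.4
gripper_force: 0.0
```

>>> arm_command(
  series=[0,0,-2,-3,0,0,0,-4,-6,0,0,0,-4,-6,0,0,0,-4,-6,0,0,0,-4,-6,0],
)

```text
clock: 24.18
eef_pos: [498.0, -139.8, 388.7]
tool_rot: [3.141, 0.001, -0.151]
force: [0.4, -0.1, -1.0]
width: 0.2
gripper_force: 0.0
```

Run:
```python
from h import *
st();p,d,m=cap('wrist','w10.png');w=cloud(d,m);np.savez('w10.npz',w=w)
rects(w,(400,760,-260,20),106,125)
fitcase(w,(563.2,-146.2,np.radians(-8.6)))
# latch in case frame: points with case y>98, z>50
a=np.radians(CASE[2]);D=w[...,:2]-np.array(CASE[:2]);cx=D[...,0]*np.cos(a)+D[...,1]*np.sin(a);cy=-D[...,0]*np.sin(a)+D[...,1]*np.cos(a)
k=(cy>97)&(cy<220)&(abs(cx)<50)&(w[...,2]>45)
for lo in range(96,220,6):
    j=k&(cy>=lo)&(cy<lo+6)
    if j.sum()>5: print(lo,j.sum(),'z',np.percentile(w[j][:,2],[2,50,98]).round(),'x',np.percentile(cx[j],[2,98]).round())
k=(cy<-95)&(cy>-260)&(abs(cx)<130)&(w[...,2]>60)
for lo in range(-240,-95,15):
    j=k&(cy>=lo)&(cy<lo+15)
    if j.sum()>5: print('lid',lo,j.sum(),'z',np.percentile(w[j][:,2],[2,50,98]).round())
```

```text
24.1833 [ 498.  -139.8  388.7] [ 3.141e+00  1.000e-03 -1.510e-01] F [ 0.4 -0.1 -1. ] w 0.1763019687067187 0.0
uv [262.  26.] n 1720 c 650.8 -108.6 size 44.1 28.8 ang -8.2 z 118.8 mean [ 649.8 -109.2  118.3]
uv [365.  55.] n 10364 c 610.6 -197.5 size 99.0 85.6 ang -8.6 z 111.4 mean [ 611.5 -196.8  111.4]
uv [265.  95.] n 3270 c 590.5 -99.5 size 59.6 58.4 ang 18.5 z 115.2 mean [ 590.5 -100.1  114.9]
uv [155. 118.] n 457 c 586.2 5.7 size 49.4 12.2 ang -9.5 z 117.2 mean [587.    6.3 115.9]
uv [361. 184.] n 3747 c 491.9 -178.2 size 125.0 28.3 ang -8.7 z 118.5 mean [ 494.7 -178.2  118.3]
uv [269. 194.] n 3247 c 496.0 -86.2 size 110.5 28.5 ang -8.4 z 118.6 mean [498.4 -87.2 118.2]
uv [435. 247.] n 537 c 421.7 -243.1 size 35.2 23.9 ang -85.5 z 109.8 mean [ 418.1 -245.7  111.9]
case [ 563.  -146.1] -8.68 n 2100 0 914 resid 2.26
96 61 z [76. 78. 80.] x [-12.  11.]
102 136 z [76. 78. 80.] x [-12.  12.]
108 146 z [76. 78. 79.] x [-12.  12.]
114 185 z [69. 77. 79.] x [-18.  17.]
120 220 z [74. 76. 79.] x [-17.  17.]
126 287 z [75. 78. 81.] x [-23.  24.]
132 338 z [77. 81. 87.] x [-24.  25.]
138 340 z [81. 85. 98.] x [-24.  23.]
144 356 z [ 84.  87. 109.] x [-24.  24.]
150 533 z [ 86. 112. 120.] x [-23.  23.]
156 348 z [ 88.  92. 119.] x [-21.  22.]
162 82 z [ 91.  98. 101.] x [-16.  15.]
168 314 z [ 98. 103. 107.] x [-17.  16.]
174 87 z [102. 104. 106.] x [-17.  16.]
lid -210 1053 z [256. 258. 260.]
lid -195 6603 z [228. 260. 287.]
lid -180 21282 z [193. 224. 288.]
lid -165 10351 z [155. 175. 266.]
lid -150 7819 z [117. 137. 154.]
lid -135 5591 z [ 88. 102. 117.]
lid -120 3373 z [ 90.  94. 108.]
lid -105 2383 z [ 93.  97. 100.]
```

View pics/w10.png

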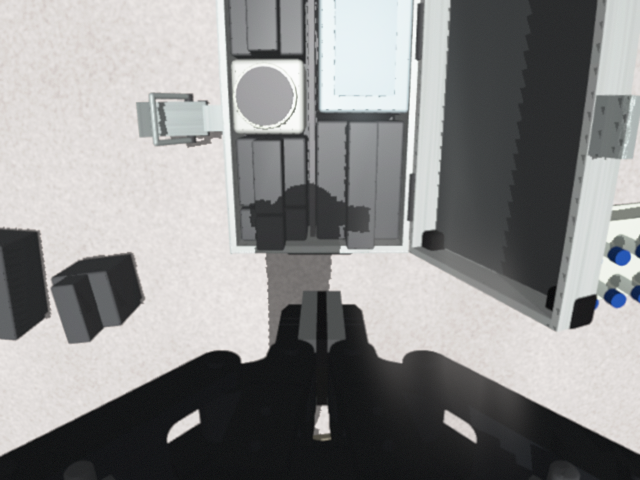

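All places are filled and upright: the long is at (361,184), the short and thin at (269,194), and short A at (262,26). Next I push the lid shut from behind.

Run:
```python
from h import *
A=c2w(-70,-245);B=c2w(-70,-225);C=c2w(-70,-15)
seq([(*A,385,-8.6),(*A,230,-8.6),(*B,230,-8.6),(*C,230,-8.6),(*C,380,-8.6)])
```

```text
24.2333 [ 497.6 -140.2  388. ] [ 3.141e+00  2.000e-03 -1.520e-01] F [-0.2  0.6  0.4] w -0.05616437682534955 0.0
leg [-0.38 24.12  0.3  -0.1 ] rows 5.9 -> [ 457.4 -378.   385.    -8.6]
leg [ 0.  -0.  15.5  0. ] rows 3.8 -> [ 457.4 -378.   230.    -8.6]
leg [-0. -2. -0.  0.] rows 0.5 -> [ 460.3 -358.2  230.    -8.6]
leg [  0. -21.  -0.   0.] rows 5.1 -> [ 491.7 -150.6  230.    -8.6]
leg [  0.  -0. -15.   0.] rows 3.7 -> [ 491.7 -150.6  380.    -8.6]
```

>>> arm_command(
  series=[0,-0.1,4,0,0,0,-0.1,8,0,0,0,-0.2,12,0,0,0,-0.3,16,0,0,0,-0.3,20,0,0],
)

```text
clock: 24.65
eef_pos: [463.6, -339.1, 387.3]
tool_rot: [-3.141, 0.003, -0.152]
force: [0.7, -0.0, 0.8]
width: 0.1
gripper_force: 0.0
```

>>> arm_command(
  series=[0,-0.1,4.1,0,0,0,-0.1,4.1,3,0,0,-0.1,4.1,7,0,0,-0.1,4.1,11,0,0,-0.1,4.1,15.5,0],
)

```text
clock: 25.07
eef_pos: [456.8, -377.8, 234.5]
tool_rot: [-3.141, 0.002, -0.153]
force: [-0.2, 1.3, -0.7]
width: 0.4
gripper_force: 0.0
```

>>> arm_command(
  series=[0,0,-1,0,0,0,0,-2,0,0,0,0,-3,0,0,0,0,-4,0,0,0,0,-5,0,0],
)

```text
clock: 25.48
eef_pos: [467.9, -329.8, 241.2]
tool_rot: [3.136, -0.007, -0.151]
force: [-1.2, -4.9, 4.3]
width: -0.1
gripper_force: 2.5
```

>>> arm_command(
  series=[0,0,-1.2,0,0,0,0,-2.4,0,0,0,0,-3.6,0,0,0,0,-4.8,0,0,0,0,-6,0,0],
)

```text
clock: 25.9
eef_pos: [476.5, -275.3, 247.1]
tool_rot: [3.128, -0.012, -0.155]
force: [-17.9, -10.3, 59.5]
width: -0.1
gripper_force: 32.1
```

>>> arm_command(
  series=[0,0,0.5,-1,0,0,0,0.5,-2.5,0,0,0,0.5,-3.5,0,0,0,0.5,-3.5,0,0,0,0.5,-3.5,0],
)

```text
clock: 26.32
eef_pos: [475.0, -272.4, 273.2]
tool_rot: [3.142, -0.002, -0.15]
force: [-0.7, -0.2, 0.1]
width: 0.3
gripper_force: 0.0
```

```bash
cat >> h.py <<'E'
def cc(w):
    a=np.radians(CASE[2]);D=w[...,:2]-np.array(CASE[:2])
    return np.dstack([D[...,0]*np.cos(a)+D[...,1]*np.sin(a),-D[...,0]*np.sin(a)+D[...,1]*np.cos(a),w[...,2]])
E
python3 - <<'E'
from h import *
s=st();print(s['eef_pos'][:2], cc(np.array([[s['eef_pos']]])))
p,d,m=cap('scene','s1.png')
c=cc(cloud(d,m));k=(abs(c[...,0])<135)&(c[...,1]<30)&(c[...,1]>-260)&(c[...,2]>130)
for lo in range(130,310,15):
    j=k&(c[...,2]>=lo)&(c[...,2]<lo+15)
    if j.sum()>5: print(lo,j.sum(),np.percentile(c[j][:,1],[5,50,95]).round())
cv2.imwrite('pics/s1c.png',cv2.resize(p[130:350,100:400,::-1],(800,587)))
E
```

```text
26.3167 [ 475.  -272.4  273.2] [ 3.142e+00 -2.000e-03 -1.500e-01] F [-0.7 -0.2  0.1] w 0.28781614055927573 0.0
[ 474.97512727 -272.40867453] [[[ -68.36024839 -137.98236893  273.22441149]]]
130 64 [-123. -121.  -96.]
145 71 [-122. -121.  -97.]
160 61 [-121. -114.  -94.]
175 33 [-116. -107.  -94.]
190 30 [-110. -102.  -92.]
205 23 [-106.  -99.  -93.]
220 26 [-102.  -97.  -91.]
235 12 [-97. -94. -90.]
250 10 [-93. -91. -89.]
265 36 [-141.  -89.  -88.]
280 954 [-131. -106.  -88.]
295 131 [-147. -125.  -87.]
```

View pics/s1c.png

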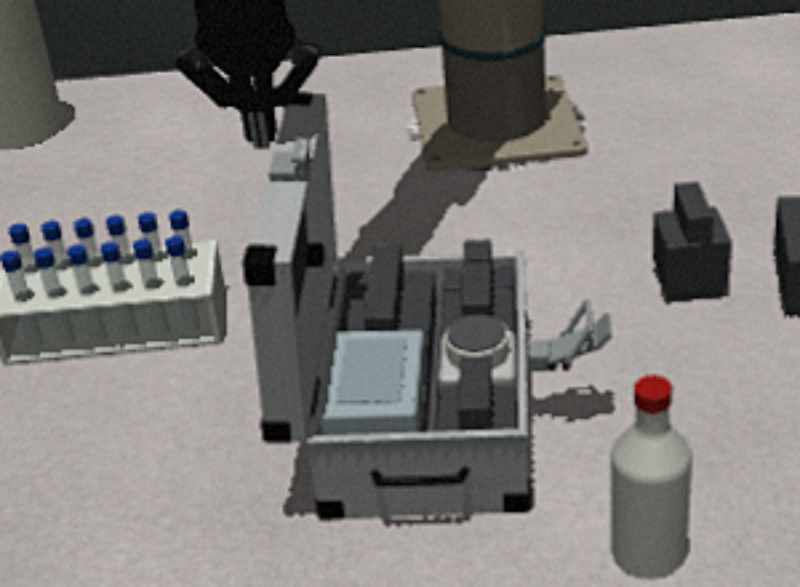

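The lid is now about upright, with the finger tip at (262,140) just behind its top edge and all foam in place. I keep pushing with the tip near the top edge.

>>> arm_command(
  series=[0,0,-1.2,0.1,0,0,0,-2.4,0.3,0,0,0,-3.6,0.5,0,0,0,-4.7,0.7,0,0,0,-5.8,0.8,0],
)

```text
clock: 26.78
eef_pos: [483.1, -213.9, 263.6]
tool_rot: [-3.141, 0.001, -0.15]
force: [-0.3, -1.6, -0.3]
width: 0.0
gripper_force: 0.7
```

>>> arm_command(
  series=[0,0,-0.7,0.2,0,0,0,-1.4,0.4,0,0,0,-2,0.6,0,0,0,-2.6,0.9,0,0,0,-3.2,1.1,0],
)

```text
clock: 27.2
eef_pos: [487.9, -183.8, 253.0]
tool_rot: [-3.141, 0.0, -0.151]
force: [0.1, -0.7, 0.1]
width: -0.0
gripper_force: 0.5
```

>>> arm_command(
  series=[0,0,-0.6,0.3,0,0,0,-1.2,0.6,0,0,0,-1.8,1,0,0,0,-2.4,1.4,0,0,0,-2.8,1.8,0],
)

```text
clock: 27.62
eef_pos: [492.1, -155.6, 234.9]
tool_rot: [-3.141, 0.0, -0.15]
force: [-0.0, -0.3, 0.3]
width: 0.1
gripper_force: 0.3
```

>>> arm_command(
  series=[0,0,-0.5,0.4,0,0,0,-1,0.8,0,0,0,-1.5,1.2,0,0,0,-1.5,1.2,0,0,0,-1.5,1.2,0],
)

```text
clock: 28.03
eef_pos: [494.1, -141.4, 223.0]
tool_rot: [-3.142, 0.001, -0.15]
force: [0.6, -1.1, 0.3]
width: -0.0
gripper_force: 0.0
```

```bash
cat >> h.py <<'E'
def lid():
    p,d,m=cap('scene');c=cc(cloud(d,m))
    k=(c[...,0]>60)&(c[...,0]<135)&(c[...,1]<140)&(c[...,1]>-120)&(c[...,2]>85)
    for lo in range(-120,140,20):
        j=k&(c[...,1]>=lo)&(c[...,1]<lo+20)
        if j.sum()>5: print(lo,j.sum(),np.percentile(c[j][:,2],[50,90]).round(),end=';')
    print()
E
python3 - <<'E'
from h import *
st();lid();st()
E
```

```text
28.0333 [ 494.1 -141.4  223. ] [-3.142e+00  1.000e-03 -1.500e-01] F [ 0.6 -1.1  0.3] w -0.02087630426327607 0.0
-120 114 [131. 137.];-100 159 [144. 151.];-80 200 [157. 165.];-60 248 [169. 178.];-40 293 [180. 193.];-20 341 [113. 207.];0 194 [216. 223.];20 257 [229. 236.];40 395 [120. 226.];60 140 [102. 120.];80 87 [94. 96.];
28.0833 [ 494.2 -141.8  223.2] [ 3.141  0.    -0.151] F [0. 0. 0.] w -0.06487673179252815 0.0
```

>>> arm_command(
  series=[0,0,0,-2,0,0,0,0,-5,0,0,1,-2,-7,0,0,2,-5,-7,0,0,4,-8.9,-7,0],
)

```text
clock: 28.5
eef_pos: [545.9, -64.0, 295.5]
tool_rot: [3.14, -0.003, -0.157]
force: [-0.1, 0.5, 0.1]
width: -0.2
gripper_force: 0.0
```

>>> arm_command(
  series=[0,0,0,0,0,0,0,0,0,0,0,0,0,0,0,0,0,0,0,0,0,0,0,0,0],
)

```text
clock: 28.92
eef_pos: [545.3, -63.1, 293.3]
tool_rot: [3.141, 0.0, -0.153]
force: [-0.5, 0.8, 0.0]
width: -0.2
gripper_force: 0.0
```

>>> arm_command(
  series=[0,0,0,1,0,0,0,0,3,0,0,0,0,6,0,0,0,0,9,0,0,0,0,12,0],
)

```text
clock: 29.33
eef_pos: [545.5, -62.4, 171.9]
tool_rot: [3.141, -0.001, -0.152]
force: [0.5, 0.4, 0.7]
width: -0.2
gripper_force: 0.0
```

Run:
```python
from h import *
st();lid();s=st();print(cc(np.array([[s['eef_pos']]])))
```

```text
29.3333 [545.5 -62.4 171.9] [ 3.141e+00 -1.000e-03 -1.520e-01] F [0.5 0.4 0.7] w -0.23270327601884014 0.0
-100 159 [131. 134.];-80 168 [132. 134.];-60 175 [133. 136.];-40 182 [135. 137.];-20 174 [136. 139.];0 175 [138. 140.];20 181 [139. 141.];40 191 [140. 143.];60 181 [142. 145.];80 156 [142. 146.];
29.3833 [541.5 -62.1 166.3] [ 3.141  0.01  -0.152] F [-2.4 -0.  -3.9] w 0.2613700406867259 0.0
[[[-34.05635466  79.93815203 166.29794943]]]
```

>>> arm_command(
  series=[0,0,0.2,1.5,0,0,0,0.2,3,0,0,0,0.2,4,0,0,0,0.2,4.4,0,0,0,0.2,4.6,0],
)

```text
clock: 29.8
eef_pos: [545.0, -64.1, 130.6]
tool_rot: [3.14, 0.001, -0.152]
force: [-12.5, 0.5, 44.4]
width: -0.2
gripper_force: 22.3
```

Run:
```python
from h import *
lid();s=st()
```

```text
-100 141 [131. 133.];-80 174 [130. 133.];-60 178 [130. 132.];-40 172 [130. 132.];-20 180 [130. 133.];0 170 [130. 132.];20 179 [130. 132.];40 180 [130. 133.];60 155 [131. 133.];80 144 [130. 133.];
29.85 [544.9 -64.1 130.8] [ 3.14e+00  1.00e-03 -1.52e-01] F [-8.2  0.2 25.3] w -0.4220114558821401 12.439572976436466
```

>>> arm_command(
  series=[0,0,0,-3,0,0,0,0,-6,0,0,-1,-2,-9,0,0,-2.5,-4.5,-11,0,0,-4,-7,-12,0],
)

```text
clock: 30.27
eef_pos: [518.0, 11.8, 250.9]
tool_rot: [-3.14, -0.006, -0.154]
force: [0.5, 1.5, -0.3]
width: 0.2
gripper_force: 0.0
```

>>> arm_command(
  series=[0,0,0,0,0,0,0,0,0,0,0,0,0,0,0,0,0,0,0,0,0,0,0,0,0],
)

```text
clock: 30.68
eef_pos: [516.6, 10.3, 246.8]
tool_rot: [3.141, 0.001, -0.153]
force: [-0.4, 0.2, -0.2]
width: 0.6
gripper_force: 0.0
```

Run:
```python
from h import *
s=st();print(cc(np.array([[s['eef_pos']]])))
p,d,m=cap('wrist','w11.png');w=cloud(d,m);c=cc(w);np.savez('w11.npz',c=c,p=p)
k=(c[...,1]>90)&(c[...,1]<220)&(abs(c[...,0])<50)&(c[...,2]>45)
for xs in ((-30,-19.5),(-15,15),(19.5,30)):
  print(xs)
  for lo in range(92,200,5):
    j=k&(c[...,1]>=lo)&(c[...,1]<lo+5)&(c[...,0]>xs[0])&(c[...,0]<xs[1])
    if j.sum()>5: print(lo,j.sum(),np.percentile(c[j][:,2],[5,50,95]).round(),end='; ')
lid()
```

```text
30.6833 [516.6  10.3 246.8] [ 3.141e+00  1.000e-03 -1.530e-01] F [-0.4  0.2 -0.2] w 0.5940346900470795 0.0
[[[-69.49808245 147.79641667 246.8026901 ]]]
(-30, -19.5)
92 354 [ 57. 112. 130.]; 97 12 [58. 72. 87.]; 127 40 [74. 77. 79.]; 132 48 [78. 81. 86.]; 137 55 [86. 90. 95.]; 142 65 [ 95. 100. 104.]; 147 61 [103. 109. 113.]; 152 78 [113. 117. 119.]; 157 23 [115. 117. 118.]; (-15, 15)
92 487 [126. 128. 131.]; 97 435 [126. 127. 128.]; 102 726 [ 99. 103. 127.]; 107 319 [ 99. 100. 101.]; 112 543 [ 77. 106. 108.]; 117 313 [74. 75. 78.]; 122 302 [75. 77. 79.]; 127 304 [77. 79. 80.]; 132 308 [79. 81. 82.]; 137 315 [81. 83. 84.]; 142 360 [83. 85. 86.]; 147 314 [85. 87. 88.]; 152 441 [ 88. 117. 119.]; 157 287 [ 90. 116. 119.]; 162 381 [92. 95. 98.]; 167 398 [ 98. 101. 104.]; 172 369 [103. 105. 106.]; 177 33 [102. 103. 104.]; (19.5, 30)
92 444 [ 55. 106. 130.]; 97 28 [51. 71. 86.]; 127 30 [76. 78. 79.]; 132 49 [78. 82. 86.]; 137 50 [86. 91. 96.]; 142 59 [ 95. 100. 104.]; 147 62 [104. 109. 113.]; 152 66 [114. 117. 119.]; 157 28 [116. 117. 119.]; -100 139 [131. 133.];-80 170 [130. 133.];-60 173 [131. 133.];-40 178 [130. 133.];-20 172 [130. 133.];0 172 [130. 132.];20 169 [130. 132.];40 179 [130. 133.];60 162 [131. 133.];80 148 [130. 133.];
```

View pics/w11.png

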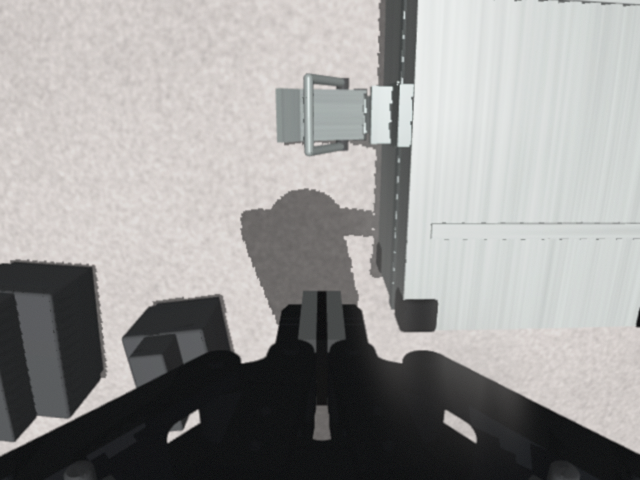

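Lid shut. The bar is at (310,115), i.e. case y 156, z 115, and the lever sticks out at about 1.95 rad. I'll push the bar inward over its top.

>>> arm_command(
  series=[0,2,-2,0,0,0,5,-4,0,0,0,7,-4.7,2,0,0,7,-4.7,5,0,0,7,-4.7,8,0],
)

```text
clock: 31.2
eef_pos: [594.8, 47.8, 166.4]
tool_rot: [-3.141, -0.002, -0.151]
force: [0.5, -0.9, -1.4]
width: 0.1
gripper_force: 0.0
```

>>> arm_command(
  series=[0,0,0,2,0,0,0,0,4,0,0,0,0,5.2,0,0,0,0,5.2,0,0,0,0,5.2,0],
)

```text
clock: 31.62
eef_pos: [592.8, 47.3, 115.0]
tool_rot: [3.141, 0.001, -0.151]
force: [0.4, 0.9, 0.3]
width: 0.7
gripper_force: 0.0
```

Run:
```python
from h import *
s=st();print(cc(np.array([[s['eef_pos']]])))
```

```text
31.6167 [592.8  47.3 115. ] [ 3.141e+00  1.000e-03 -1.510e-01] F [0.4 0.9 0.3] w 0.6610840920070994 0.0
[[[  0.34093276 195.79394096 115.04819488]]]
```

>>> arm_command(
  series=[0,0,1,0.4,0,0,0,2,0.4,0,0,0,3,0.4,0,0,0,3.8,0.4,0,0,0,4.4,0.3,0],
)

```text
clock: 32.03
eef_pos: [586.5, 2.0, 113.3]
tool_rot: [3.141, -0.002, -0.153]
force: [-0.3, -0.8, 0.5]
width: 0.2
gripper_force: 0.5
```

>>> arm_command(
  series=[0,0,0.6,0,0,0,0,1.2,0,0,0,0,1.8,0,0,0,0,1.8,0,0,0,0,1.8,0,0],
)

```text
clock: 32.45
eef_pos: [583.2, -14.1, 112.1]
tool_rot: [3.141, 0.001, -0.152]
force: [-0.9, -0.3, -0.3]
width: 0.1
gripper_force: 0.0
```

>>> arm_command(
  series=[0,0,0,-1,0,0,0,-1,-4,0,0,-1,-1,-8,0,0,-4,-1.2,-12,0,0,-7,-1.2,-13.4,0],
)

```text
clock: 32.87
eef_pos: [519.2, 9.9, 250.1]
tool_rot: [-3.139, -0.007, -0.15]
force: [1.3, 0.4, 0.8]
width: -0.2
gripper_force: 0.0
```

>>> arm_command(
  series=[0,0,0,0,0,0,0,0,0,0,0,0,0,0,0,0,0,0,0,0,0,0,0,0,0],
)

```text
clock: 33.28
eef_pos: [516.5, 8.6, 245.4]
tool_rot: [3.141, 0.001, -0.151]
force: [0.5, 0.4, 0.7]
width: -0.2
gripper_force: 0.0
```

Run:
```python
from h import *
s=st();print(cc(np.array([[s['eef_pos']]])))
p,d,m=cap('wrist','w12.png');w=cloud(d,m);c=cc(w)
cv2.imwrite('pics/w12c.png',cv2.resize(p[40:220,220:460,::-1],(720,540)))
k=(c[...,1]>90)&(c[...,1]<220)&(abs(c[...,0])<50)&(c[...,2]>45)
for xs in ((-30,-19.5),(-15,15),(19.5,30)):
  print(xs)
  for lo in range(97,200,5):
    j=k&(c[...,1]>=lo)&(c[...,1]<lo+5)&(c[...,0]>xs[0])&(c[...,0]<xs[1])
    if j.sum()>5: print(lo,j.sum(),np.percentile(c[j][:,2],[5,50,95]).round(),end='; ')
```

```text
33.2833 [516.5   8.6 245.4] [ 3.141e+00  1.000e-03 -1.510e-01] F [0.5 0.4 0.7] w -0.1539954455010095 0.0
[[[-69.28837417 146.0511748  245.35349368]]]
(-30, -19.5)
102 57 [106. 108. 109.]; 107 73 [101. 104. 108.]; 112 69 [ 94.  97. 101.]; 117 64 [88. 91. 94.]; 122 62 [82. 85. 89.]; 127 61 [76. 79. 82.]; 132 52 [72. 73. 75.]; 137 24 [69. 71. 72.]; (-15, 15)
97 444 [126. 127. 128.]; 102 643 [107. 109. 127.]; 107 422 [ 99. 100. 108.]; 112 534 [ 77. 106. 108.]; 117 321 [73. 75. 78.]; 122 302 [74. 75. 76.]; 127 306 [74. 75. 76.]; 132 318 [74. 75. 76.]; 137 302 [74. 75. 76.]; 142 300 [73. 75. 76.]; 147 302 [74. 75. 76.]; 152 301 [74. 75. 76.]; 157 301 [74. 75. 76.]; 162 306 [74. 75. 76.]; 167 322 [74. 75. 77.]; 172 336 [76. 78. 80.]; 177 340 [79. 81. 83.]; 182 241 [79. 82. 83.]; (19.5, 30)
97 12 [75. 82. 87.]; 102 47 [106. 108. 109.]; 107 78 [101. 105. 108.]; 112 69 [ 95.  99. 101.]; 117 60 [89. 92. 96.]; 122 59 [83. 86. 89.]; 127 56 [76. 79. 83.]; 132 55 [72. 73. 76.]; 137 14 [70. 71. 73.];
```

View pics/w12c.png

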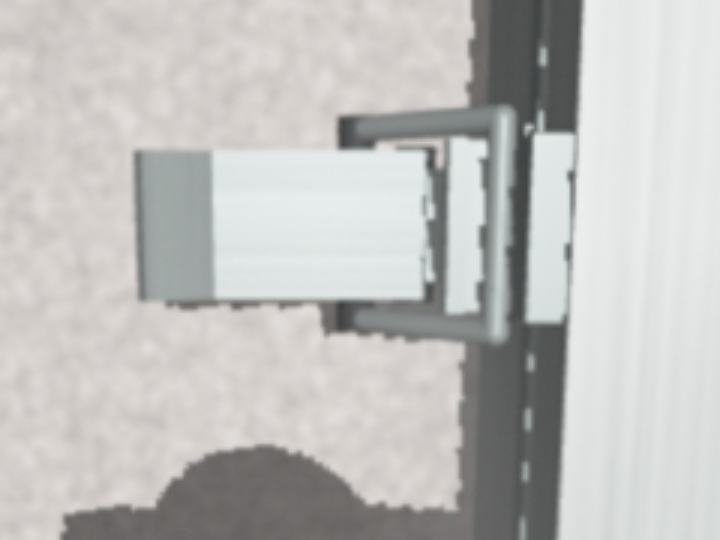

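The claw's bar now rests behind the lip at crop (505,220), i.e. case y 106, z 106, and the lever has come down to horizontal. Before pressing it down, I check the gripper's own outline for clearance to keeper and lid.

Run:
```python
from h import *
for f,T,yaw in (('w1.npz',(539.6,-138.8,421.1),-.155),('w10.npz',(498,-139.8,388.7),-.151)):
    w=np.load(f)['w'];d=w-np.array(T)
    x=d[...,0]*np.cos(yaw)+d[...,1]*np.sin(yaw);y=d[...,0]*np.sin(yaw)-d[...,1]*np.cos(yaw);z=d[...,2]
    k=(z>-30)&(abs(x)<90)&(abs(y)<120)
    print(f)
    for lo in range(-10,130,8):
        j=k&(z>=lo)&(z<lo+8)
        if j.sum()>10: print('behind tcp',lo,j.sum(),'|y|',np.percentile(abs(y[j]),[2,50,98,99.8]).round(),'x',np.percentile(x[j],[2,98]).round())
```

```text
w1.npz
behind tcp 6 181 |y| [42. 43. 43. 44.] x [-9.  9.]
behind tcp 14 1424 |y| [42. 43. 54. 56.] x [-10.  12.]
behind tcp 22 2034 |y| [42. 43. 56. 57.] x [-10.  12.]
behind tcp 30 2399 |y| [42. 43. 56. 57.] x [-10.  11.]
behind tcp 38 2378 |y| [42. 43. 56. 56.] x [-8. 12.]
behind tcp 46 1930 |y| [42. 45. 55. 61.] x [ 1. 12.]
behind tcp 54 4600 |y| [41. 54. 71. 74.] x [ 6. 14.]
behind tcp 62 14901 |y| [40. 60. 70. 73.] x [-8. 14.]
behind tcp 70 8976 |y| [ 1. 32. 65. 67.] x [ 7. 18.]
behind tcp 78 12675 |y| [ 1. 24. 60. 61.] x [ 7. 18.]
behind tcp 86 3963 |y| [14. 24. 33. 33.] x [16. 20.]
w10.npz
behind tcp -2 167 |y| [ 0.  4. 11. 12.] x [ 7. 12.]
behind tcp 6 794 |y| [ 0.  7. 13. 14.] x [ 7. 12.]
behind tcp 14 956 |y| [ 0.  7. 13. 14.] x [ 6. 12.]
behind tcp 22 1077 |y| [ 0.  6. 13. 14.] x [ 6. 12.]
behind tcp 30 1474 |y| [ 0.  1.  7. 13.] x [-10.  12.]
behind tcp 38 2221 |y| [ 2.  9. 29. 30.] x [-6. 14.]
behind tcp 46 6315 |y| [ 2. 20. 35. 37.] x [-8. 14.]
behind tcp 54 9544 |y| [ 4. 28. 40. 43.] x [-8. 13.]
behind tcp 62 9144 |y| [ 4. 33. 47. 49.] x [-7. 17.]
behind tcp 70 13921 |y| [ 2. 37. 53. 56.] x [-1. 18.]
behind tcp 78 14119 |y| [ 1. 22. 57. 59.] x [ 7. 18.]
behind tcp 86 3657 |y| [ 6. 13. 54. 56.] x [12. 20.]
```

>>> arm_command(
  series=[100,0.4,-1,0,-7,100,0.4,-2,0,-14,100,0.4,-3,0,-21,100,0.4,-3,2,-28,100,0.4,-3,5,-35],
)

```text
clock: 33.75
eef_pos: [527.3, 39.0, 197.3]
tool_rot: [3.14, -0.006, 0.467]
force: [0.6, -0.5, -1.0]
width: 60.7
gripper_force: 0.0
```

>>> arm_command(
  series=[100,0,0,0,-7,100,0,0,0,-14,100,0,0,0,-21,100,0,0,2,-28,100,0,0,4,-35],
)

```text
clock: 34.17
eef_pos: [525.9, 37.8, 155.9]
tool_rot: [3.14, -0.002, 1.076]
force: [0.8, -1.6, 0.4]
width: 85.6
gripper_force: 0.0
```

>>> arm_command(
  series=[100,0,0,0,-7,100,0,0,0,-14,100,0,0,0,-20,100,0,0,0,-20,100,0,0,0,-20],
)

```text
clock: 34.58
eef_pos: [524.6, 37.6, 155.6]
tool_rot: [-3.14, -0.0, 1.416]
force: [0.7, 0.1, -0.4]
width: 85.7
gripper_force: 0.0
```

>>> arm_command(
  series=[100,0,0,0,0,100,0,0,0,0,100,0,0,0,0,100,0,0,0,0,100,0,0,0,0],
)

```text
clock: 35.0
eef_pos: [524.7, 37.9, 156.5]
tool_rot: [3.141, 0.0, 1.42]
force: [0.7, 0.5, -0.5]
width: 85.6
gripper_force: 0.0
```

Run:
```python
from h import *
s=st();print(cc(np.array([[s['eef_pos']]])),s['qpos'])
p,d,m=cap('scene','s2.png');p,d,m=cap('wrist','w13.png');c=cc(cloud(d,m))
k=(c[...,1]>85)&(c[...,1]<220)&(abs(c[...,0])<30)&(c[...,2]>45)
for lo in range(97,200,5):
    j=k&(c[...,1]>=lo)&(c[...,1]<lo+5)
    if j.sum()>5: print(lo,j.sum(),np.percentile(c[j][:,2],[5,50,95]).round(),np.percentile(c[j][:,0],[2,98]).round(),end='; ')
```

```text
35.0 [524.7  37.9 156.5] [3.141 0.    1.42 ] F [ 0.7  0.5 -0.5] w 85.55511784748286 0.0
[[[-65.6189522  176.22003139 156.46695191]]] [ 0.24534688  0.60926143 -0.55839193  1.92841454  0.4694323   0.73506714
 -0.73901268]
97 948 [ 53. 119. 127.] [-23.   8.]; 102 1674 [ 77. 109. 125.] [-23.   8.]; 107 839 [ 76. 102. 108.] [-25.   7.]; 112 1175 [ 77. 100. 107.] [-25.   5.]; 117 598 [74. 76. 95.] [-26.   7.]; 122 501 [74. 75. 87.] [-26.   8.]; 127 493 [73. 75. 81.] [-25.   8.]; 132 493 [72. 74. 76.] [-25.   8.]; 137 534 [68. 74. 76.] [-25.  23.]; 142 483 [73. 75. 76.] [-17.  15.]; 147 493 [74. 75. 76.] [-17.  16.]; 152 498 [73. 75. 76.] [-17.  16.]; 157 510 [73. 75. 76.] [-17.  16.]; 162 758 [ 74.  75. 221.] [-23.  16.]; 167 2234 [ 75. 221. 226.] [-23.  13.]; 172 2572 [ 77. 221. 225.] [-23.  13.]; 177 2667 [ 80. 219. 225.] [-24.  12.]; 182 4796 [ 81. 212. 236.] [-26.  10.]; 187 6149 [182. 219. 233.] [-27.   4.]; 192 708 [230. 234. 238.] [-30. -25.];
```

View pics/w13.png

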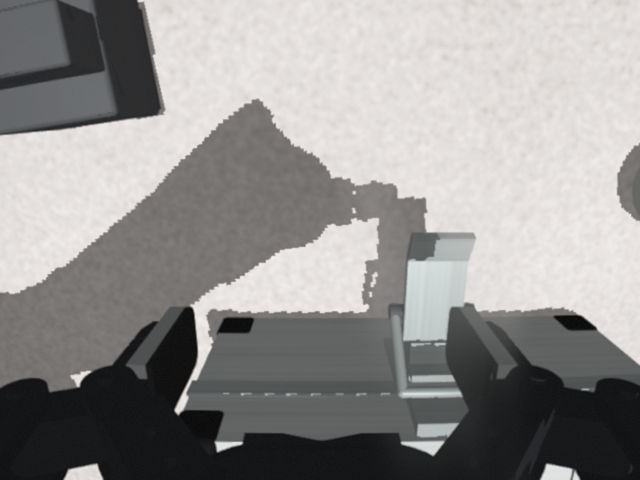

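The left-hand wire of the claw is at x −25. The right finger at (470,350) covers the lever's left part. I shift 3.5 mm away from the claw and press down.

>>> arm_command(
  series=[100,0,-0.35,2,0,100,-0.3,-0.35,4,0,100,-0.3,-0.35,6,0,100,-0.3,-0.35,7.5,0,100,-0.3,-0.35,8.5,0],
)

```text
clock: 35.52
eef_pos: [520.1, 35.1, 70.0]
tool_rot: [-3.14, 0.001, 1.42]
force: [-0.3, 0.9, 0.1]
width: 85.7
gripper_force: 0.0
```

>>> arm_command(
  series=[100,0,0,0.5,0,100,0,0,1,0,100,-0.1,0,1.5,0,100,-0.1,0,2,0,100,-0.2,0,2.4,0],
)

```text
clock: 35.93
eef_pos: [521.0, 33.6, 47.5]
tool_rot: [3.14, -0.001, 1.42]
force: [-0.3, -0.1, 0.8]
width: 85.7
gripper_force: 0.3
```

>>> arm_command(
  series=[100,-0.1,0,0.4,0,100,-0.3,0,0.8,0,100,-0.4,0,1.1,0,100,-0.7,0,1.5,0,100,-1,0,1.8,0],
)

```text
clock: 36.35
eef_pos: [519.5, 24.8, 29.2]
tool_rot: [3.14, -0.002, 1.422]
force: [0.5, 4.5, 1.7]
width: 85.4
gripper_force: 1.8
```

Run:
```python
from h import *
s=st();print(cc(np.array([[s['eef_pos']]])))
p,d,m=cap('wrist','w14.png');c=cc(cloud(d,m))
k=(c[...,1]>85)&(c[...,1]<220)&(abs(c[...,0])<30)&(c[...,2]>5)&(c[...,2]<131)&(c[...,0]>-10)
for lo in range(97,200,5):
    j=k&(c[...,1]>=lo)&(c[...,1]<lo+5)
    if j.sum()>5: print(lo,j.sum(),np.percentile(c[j][:,2],[5,50,95]).round(),np.percentile(c[j][:,0],[2,98]).round(),end='; ')
```

```text
36.35 [519.5  24.8  29.2] [ 3.140e+00 -2.000e-03  1.422e+00] F [0.5 4.5 1.7] w 85.39848429568846 1.8229166907258332
[[[-68.82311013 162.51256483  29.21933851]]]
122 63 [69. 71. 71.] [-0. 11.]; 127 372 [69. 70. 72.] [-0. 10.]; 147 304 [51. 53. 93.] [-7. 16.]; 152 1342 [48. 51. 98.] [-9. 16.]; 157 1938 [44. 48. 98.] [-10.  16.]; 162 1681 [43. 44. 98.] [-10.  15.]; 167 2497 [ 42.  86. 109.] [-10.  15.]; 172 3444 [ 41.  93. 107.] [-9. 15.]; 177 691 [36. 41. 42.] [-9. 16.];
```

>>> arm_command(
  series=[100,-0.3,0,0.3,0,100,-0.6,0,0.6,0,100,-0.9,0,0.8,0,100,-1.2,0,1,0,100,-1.5,0,1.1,0],
)

```text
clock: 36.82
eef_pos: [516.2, 7.7, 17.9]
tool_rot: [-3.141, 0.001, 1.419]
force: [0.2, 2.1, -1.0]
width: 85.2
gripper_force: 0.8
```

>>> arm_command(
  series=[100,-0.3,0,0.1,0,100,-0.6,0,0.2,0,100,-0.9,0,0.3,0,100,-1,0,0.3,0,100,-1,0,0.3,0],
)

```text
clock: 37.23
eef_pos: [515.8, 0.4, 15.7]
tool_rot: [3.14, -0.003, 1.422]
force: [0.5, 5.9, 2.2]
width: 85.5
gripper_force: 0.0
```

Run:
```python
from h import *
s=st();print(cc(np.array([[s['eef_pos']]])))
```

```text
37.2333 [5.158e+02 4.000e-01 1.570e+01] [ 3.140e+00 -3.000e-03  1.422e+00] F [0.5 5.9 2.2] w 85.46466712498962 0.0
[[[-68.80531316 137.81188046  15.6532512 ]]]
```

>>> arm_command(
  series=[100,-0.2,0,0,0,100,-0.4,0,0,0,100,-0.4,0,0,0,100,0.5,0,0,0,100,2.5,0,0,0],
)

```text
clock: 37.65
eef_pos: [517.9, 19.3, 15.1]
tool_rot: [-3.14, 0.005, 1.414]
force: [-0.1, -1.2, 0.1]
width: 85.5
gripper_force: 0.0
```

>>> arm_command(
  series=[100,2,0,-3,0,100,2,0,-7,0,100,1,0,-11,0,100,0,0,-15,0,100,0,0,-18,0],
)

```text
clock: 38.07
eef_pos: [518.4, 20.0, 197.9]
tool_rot: [3.141, 0.003, 1.416]
force: [1.4, -0.8, -0.2]
width: 85.2
gripper_force: 0.0
```

>>> arm_command(
  series=[100,0,0,0,0,100,0,0,0,0,100,0,0,0,0,100,0,0,0,0,100,0,0,0,0],
)

```text
clock: 38.48
eef_pos: [517.9, 23.1, 194.0]
tool_rot: [-3.139, 0.001, 1.42]
force: [-0.3, 0.2, 1.1]
width: 85.4
gripper_force: 0.0
```

Run:
```python
from h import *
s=st();print(cc(np.array([[s['eef_pos']]])))
p,d,m=cap('wrist','w15.png');c=cc(cloud(d,m))
k=(c[...,1]>85)&(c[...,1]<220)&(abs(c[...,0])<30)&(c[...,2]>3)&(c[...,2]<131)
for lo in range(92,200,4):
    j=k&(c[...,1]>=lo)&(c[...,1]<lo+4)
    if j.sum()>5: print(lo,j.sum(),np.percentile(c[j][:,2],[5,50,95]).round(),np.percentile(c[j][:,0],[2,98]).round(),end='; ')
lid()
p2,_,_=cap('scene','s3.png')
cv2.imwrite('pics/e.png',np.vstack([cv2.resize(p[240:480,200:600,::-1],(500,300)),cv2.resize(p2[180:360,140:440,::-1],(500,300))]))
```

```text
38.4833 [517.9  23.1 194. ] [-3.139e+00  1.000e-03  1.420e+00] F [-0.3  0.2  1.1] w 85.40416873399361 0.0
[[[-70.12051405 160.64019869 193.99761173]]]
92 1879 [ 14. 101. 130.] [-30.  28.]; 96 460 [ 39. 114. 127.] [-23.  -0.]; 100 1121 [ 99. 113. 127.] [-19.   5.]; 104 159 [ 64. 103. 105.] [-24.  11.]; 108 598 [ 77. 102. 105.] [-25.  11.]; 112 837 [ 77.  91. 107.] [-25.  22.]; 116 891 [ 68.  77. 105.] [-25.  23.]; 120 572 [56. 72. 74.] [-25.  23.]; 124 1567 [20. 52. 71.] [-18.  17.]; 128 339 [11. 15. 19.] [-17.  16.]; 132 235 [ 6.  8. 12.] [-17.  16.]; -100 141 [131. 133.];-80 173 [130. 133.];-60 172 [130. 132.];-40 172 [130. 133.];-20 176 [130. 132.];0 172 [130. 133.];20 174 [130. 132.];40 173 [130. 133.];60 158 [130. 133.];80 148 [131. 133.];
```

View pics/e.png

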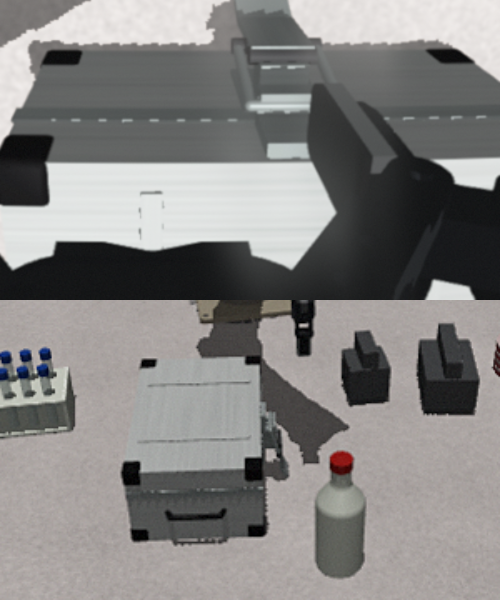

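The lid is shut, the lever hangs flat (face at y ≈ 126, tip at z ≈ 6), the bar sits in the groove and the gripper is clear. Handing in.

```bash
python3 -c "
from cell import workorder
print(workorder.finish_job())"
```

```text
the job is handed in; nothing more can be done
None
```

I filled every empty place in the case with fitting foam, shut the lid and latched it with the lever down flat, then handed the job in at about 38.5 s; the hand-in returned no verdict.

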